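Check the glue-mixing scale and weigh the tubs

ROBOT

A 7-joint arm with a two-finger parallel gripper is mounted at the origin on the work surface. World frame = base frame: x ahead of the robot, y to its left, z up, the work surface at z = 0. Lengths are in m, angles in rad, forces in N, time in s.
With the tool pointing down it reaches from about 0.4 to 0.875 m from the base axis. Payload 19.3 kg.
Tool frame: the origin (TCP) lies at the very end of the fingers, on their centre line; the grasp point (between the pads) lies 19 mm behind it; z points along the fingers, y is the line along which they close (so a half turn about z gives the same grasp; the last joint's range is limited). The gripper opens to 85 mm and grips with 20 to 120 N. Pads are 22 mm wide; open, the fingers measure 114 mm over their backs; the gripper's body (76 mm by 85 mm) begins 54 mm behind the grasp point. The pads swing forward as they close: fully open they stand 13 mm farther back than shut.
Start: joints at [-1.412, 0.521, -0.036, 1.599, 0.021, 1.021, -0.113], TCP at [0.142, 0.609, 0.231] pointing down, gripper open.
Joint ranges: [-2.91, 2.91], [-0.3, 2.13], [-1.5, 1.42], [0.17, 2.43], [-1.26, 4.41], [0.16, 1.93], [-2.52, 2.52]. Speed limits (rad/s): [1.89, 1.89, 2.39, 2.39, 3.01, 3.01, 3.01].

INTERFACE

Orientations are given as [roll, pitch, yaw] about the fixed x, y, z axes, in that order (R = Rz(yaw) Ry(pitch) Rx(roll)).
In Python, from workcell import monitor, optics, workorder gives the robot as it stands.
- The arm moves only by the tool apply_moves, never from a script. Its arguments are lists of equal length, an entry for each row: "linear": the shift along the tool's x, y, z each as a share of 0.1 m, from -1 to 1, a list of three; "delta_rot": the turn, a rotation vector about the tool's x, y, z each as a share of 120 degrees, from -1 to 1, a list of three. A call has exactly 5 rows; each row is the pose to reach, as a shift and turn from the pose commanded when the call began, along the tool's axes at that moment; what a row does not reach only later rows make up. A row lasts 1/12 s, in which the tool goes at most 41.7 mm and 7.16 degrees, less where a joint would pass 70% of its speed; a pose out of reach is approached as far as the arm can. A call with a number of a shift or a turn outside -1 to 1 is refused whole. A call with a gripper value outside its range is refused whole. "gripper" is the opening, from -1 (shut) to 1 (fully open), set as the call begins (left out, the last holds). The fingers move at their own pace and stop on an object; "force" is the grip in N (left out, the last holds). Time passes only in rows, so rows that repeat a pose let the fingers close, or fill a call up. It gives the time, the measured TCP pose, the force, the opening and the grip force at its end, in the units of the state.
- monitor.observe(): the state, without advancing time (a new reading comes with each control period).
- optics.grab_frame(name): name is "scene" or "top" or "wrist"; returns (picture, depth): 420x560x3 uint8, red, green, blue; 420x560 float32, m along the optical axis (not along the pixel's ray), 0 where there is no reading.
- optics.camera_info(name): a dict with "fx", "fy", "cx", "cy" (pixels), "rvec" (rotation vector, rad) and "tvec" (3), from world to camera coordinates, as OpenCV has them; the wrist camera has in their place "T_tool_cam" (4x4, takes a point from camera to tool coordinates, whose origin is the TCP and whose axes are the flange's). Camera axes: x right, y down, z forward; pixel columns grow to the right and rows downward; lengths in m; the calibration is good to about 2 mm. The wrist camera is an equidistant fisheye: a pixel r from the principal point sees the ray r / f radians off the axis. A picture is of the moment at which its call begins: read the wrist's pose just before it. camera_info takes no time and is no camera call.
- workorder.job_done(): hands the job in; it is judged then, once.
The state is a dict: "clock": time; "qpos": joint angles; "qd": joint speeds; "joint_efforts": joint torques, N m; "position": TCP position; "tool_rot": TCP orientation; "force": force on the tool from outside, world axes, zero at the start; "moment": the same for the moment, N m; "grip_width": finger opening in m; "finger_force": force on a finger pad.
Only numpy, scipy, OpenCV 4.12 (cv2) and the standard library are available. Lean on these libraries where they do the work, as an engineer would, in place of code of your own. Each camera call takes 0.05 s, during which the arm holds its last target. There are 200 camera calls.

TASK

Zero the empty spring scale by pulling its front slide out to the stop, holding it there for a good second and letting it spring home; then prove the scale with the steel check weight, and put the weight back on its cork mat. After that weigh the tubs that are there one at a time, from the largest to the smallest, and stand them upright on the flat wooden board. Each thing weighed is set down gently in the centre of the pan, alone, and left there untouched for a good second; never force the pan down to its stop, and leave the other things on the bench where they are.

Things in the scene. Friction and masses are not known exactly. Their poses are not given: they have to be found in the camera images.
- tub_large: large tub of glue: plain white closed plastic cylinder with flat lid, 68 mm in diameter, 84 mm tall, about 0.36 kg; upright. Origin: centre of its underside, z up. May be absent. At the start the tubs stand straight on the table, on a thin pale paper sheet (no thickness to speak of)
- tub_medium: medium tub of glue: plain white closed plastic cylinder with flat lid, 57 mm in diameter, 72 mm tall, about 0.23 kg; upright. Origin: centre of its underside, z up. May be absent. At the start the tubs stand straight on the table, on a thin pale paper sheet (no thickness to speak of)
- tub_small: small tub of glue: plain white closed plastic cylinder with flat lid, 46 mm in diameter, 60 mm tall, about 0.14 kg; upright. Origin: centre of its underside, z up. May be absent. At the start the tubs stand straight on the table, on a thin pale paper sheet (no thickness to speak of)
- weight: steel check weight, 0.5 kg, 60 mm tall: body 50 mm in diameter up to 28 mm, neck 18 mm in diameter from 31 to 38 mm, grip knob 26 mm in diameter from 42 to 60 mm. Origin: centre of its underside, z up. Starts upright on its cork mat
- mat_centre (a point): centre of the round cork mat, 92 mm in diameter, 1 mm thin (things rest at table height on it), the check weight's home
- pan_top (a point): centre of the upper face of the scale's round steel pan, 160 mm in diameter, marked with a fine ring 88 mm in diameter and a centre dot; about 80 mm above the table when empty; sinks with the pan. Below: the grey housing, 190 x 190 mm, 53 mm high, centred, fixed. The point's -x axis points to the housing's front, where the slide is
- pan (a joint): sinking of the pan on its spring, m: 0 empty, about 1.6 mm per N (8 mm under the check weight), bottom stop at 0.018
- zero_slide (a joint): pull-out of the zeroing slide, m: 0 home, 0.030 at its stop. A spring draws it home: 3 N at home, 7.5 N at the stop; it goes home by itself when let go
- slide_grip (a point): top centre of the slide's black upright paddle: 12 mm thick (point x), 44 mm wide (y), 10 to 68 mm above the table, in front of the housing with 45 mm clear between when home. From its middle a 12 mm rod runs to the housing at 12 to 24 mm above the table. It is pulled along the point's -x, away from the housing
- board_top (a point): centre of the upper face of the flat wooden board for the weighed tubs: 320 mm along x, 150 mm along y, 12 mm thick, no rim, fixed to the bench. It lies to one side of the scale and the sheet with the tubs to the other; sides change
- offcut: bystander: wooden block 110 x 60 x 40 mm, origin under its centre
- glue_bottle: bystander: white bottle, 60 mm in diameter, 160 mm tall, behind the work area
- sanding_block: bystander: cork block 110 x 65 x 35 mm, at the left side
- screwdriver: bystander: screwdriver 200 mm, lying at the right side
- mallet: bystander: hammer 280 mm, lying at the left side
Not all that is in view belongs to the job. What is shaped like the tub_large but yellow is not meant.

How it is judged:
By the outcome, as a careful person would: the job done as asked, in the order asked, and still so for the second after the job is handed in, with the robot touching nothing.
Of tub_large, tub_medium, tub_small only 2 to 3 are there at a start; the rules pass over those that are not, and their reading is None.
At some moment in a run one of tub_large, tub_medium, tub_small, weight may be knocked a few centimetres aside while the robot is not near it.
It also fails if it takes over 210 s, if anything falls off the work surface, if the arm or the gripper's body presses on something with over 40 N, if the wrist force passes 120 N, or if a joint passes its speed limit or range.

## Working session

There is one attempt and no reset: what is moved stays moved. The work goes in short steps, Python scripts to look and compute and a tool call to move; the robot and the scene stay as the last step left them, time stands still between calls to the robot, and variables do not carry over. Pictures are saved under pics/ and viewed, at most 14 in all, crops included, and the job is handed in when it is done.

Besides the shell and the picture viewer there is one more tool, called in YAML: its name, and indented under it one key for each argument. apply_moves: Moves the arm, as the interface text tells. Its arguments: {"type":"object","properties":{"linear":{"type":"array"},"delta_rot":{"type":"array"},"gripper":{"type":"number"},"force":{"type":"number"}},"required":["linear","delta_rot"]}

```bash
mkdir -p pics; ls
cat > h.py <<'E'
import numpy as np, cv2
from workcell import monitor, optics, workorder
from scipy.spatial.transform import Rotation as R
def cam(n):
    c=optics.camera_info(n); K=np.array([[c['fx'],0,c['cx']],[0,c['fy'],c['cy']],[0,0,1.]])
    Rm=cv2.Rodrigues(np.array(c['rvec'],float))[0]; t=np.array(c['tvec'],float).ravel(); return K,Rm,t
def ray(n,u,v):
    K,Rm,t=cam(n); d=Rm.T@np.linalg.inv(K)@np.array([u,v,1.]); return -Rm.T@t,d
def onplane(n,u,v,z):
    o,d=ray(n,u,v); return o+d*(z-o[2])/d[2]
def cloud(n,D):
    K,Rm,t=cam(n); v,u=np.mgrid[:D.shape[0],:D.shape[1]]
    P=np.stack([(u-K[0,2])/K[0,0]*D,(v-K[1,2])/K[1,1]*D,D],-1)
    return (P-t)@Rm
def grab(n,f=None):
    p,d=optics.grab_frame(n)
    if f: cv2.imwrite('pics/'+f,p[:,:,::-1])
    return p,d
E
python3 - <<'E'
from h import *
s=monitor.observe(); print(s)
for n in('scene','top'):
    p,d=grab(n,n+'0.png'); np.savez(n+'0.npz',p=p,d=d); K,Rm,t=cam(n); print(n,K.round(1).tolist(),(-Rm.T@t).round(3),Rm.round(2).tolist())
print(optics.camera_info('wrist'))
E
```

```text
pics
{'clock': 0.0, 'qpos': array([-1.41219165,  0.52200706, -0.03629532,  1.59998937,  0.02119524,
        1.02113236, -0.11279953]), 'qd': array([ 9.82966553e-05, -7.15235199e-04,  4.74309706e-04, -7.39936681e-04,
       -1.75652285e-03,  7.64327376e-04,  6.29731247e-04]), 'joint_efforts': array([-5.89795127e-04, -9.27105117e+01,  1.97946958e+00, -3.69931555e+01,
        1.78810162e-02,  8.02250812e-03,  4.64804975e-05]), 'position': array([0.14173494, 0.60836777, 0.23073711]), 'tool_rot': array([-3.14044522e+00,  9.51953366e-05,  2.91274789e+00]), 'force': array([ 0.20879627, -0.81589411, -0.05817802]), 'moment': array([ 0.04124029, -0.03012442,  0.00452661]), 'finger_force': 0.0, 'grip_width': 0.08529687668721202}
scene [[469.3, 0.0, 279.1], [0.0, 469.3, 203.1], [0.0, 0.0, 1.0]] [1.372 1.179 0.968] [[-0.83, 0.55, 0.02], [0.28, 0.46, -0.84], [-0.47, -0.7, -0.54]]
top [[446.5, 0.0, 274.9], [0.0, 446.5, 209.3], [0.0, 0.0, 1.0]] [0.446 0.004 1.311] [[-0.02, -1.0, 0.0], [-0.99, 0.02, -0.11], [0.11, -0.0, -0.99]]
{'fx': 325.19226210127806, 'fy': 325.19226210127806, 'cx': 270.49890298056766, 'cy': 210.83653196053922, 'T_tool_cam': array([[ 5.76928575e-04, -9.45315785e-01, -3.26155995e-01,
         8.32314951e-02],
       [ 9.99999480e-01,  2.71177458e-04,  9.82903725e-04,
        -1.02415504e-04],
       [-8.40708252e-04, -3.26156393e-01,  9.45315450e-01,
        -1.43077072e-01],
       [ 0.00000000e+00,  0.00000000e+00,  0.00000000e+00,
         1.00000000e+00]])}
```

View pics/scene0.png

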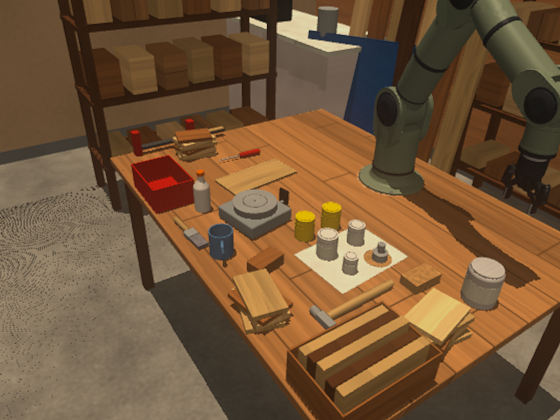

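View pics/top0.png

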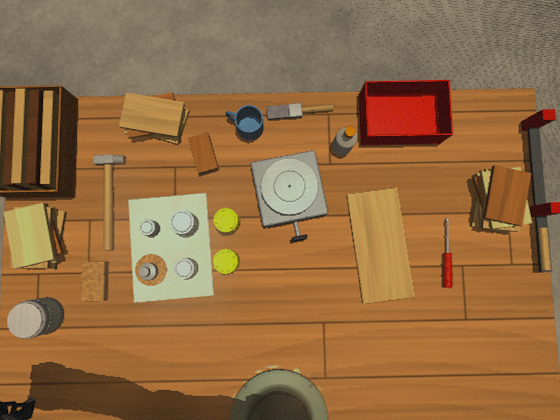

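The scene view shows the arm clear of the work. The top view shows white tubs at about (148,228), (182,223) and (185,268), and the weight on its cork mat at (150,270). The yellow decoys are at (226,220) and (226,261), the scale pan at (290,186), the paddle at (297,238) and the board at (380,245).

```bash
cat > m.py <<'E'
from h import *
def tops(n,p,d):
    P=cloud(n,d); ok=d>0; hsv=cv2.cvtColor(p,cv2.COLOR_RGB2HSV)
    Z=P[...,2]; out=[]
    m=(ok&(Z>.03)&(Z<.2)&(P[...,0]>.3)&(P[...,0]<.9)&(abs(P[...,1])<.6)).astype('uint8')
    k,l,st,c=cv2.connectedComponentsWithStats(m,connectivity=4)
    for i in range(1,k):
        if st[i,4]<40: continue
        q=P[l==i]; zt=np.percentile(q[:,2],92); t=q[q[:,2]>zt-.006]
        (cx,cy),r=cv2.minEnclosingCircle(t[:,:2].astype('float32'))
        print(n,c[i].round(),st[i,4],'z',zt.round(4),'ctr',np.round([cx,cy],4),'mean',t[:,:2].mean(0).round(4),'r',round(r,4),'sat',int(hsv[l==i][:,1].mean()))
E
python3 - <<'E'
from m import *
for n in('top','scene'):
    f=np.load(n+'0.npz'); tops(n,f['p'],f['d'])
f=np.load('top0.npz');P=cloud('top',f['d'])
for (u,v) in [(290,186),(297,238),(297,232),(380,245),(262,215),(185,285),(150,285),(150,270)]: print((u,v),P[v,u].round(4))
p=f['p'];hsv=cv2.cvtColor(p,cv2.COLOR_RGB2HSV)
# board
for nm,box in(('board',(335,170,430,315)),('scale',(235,135,345,250)),('cork',(125,245,180,297))):
    x0,y0,x1,y1=box; cv2.imwrite(f'pics/{nm}.png',cv2.resize(p[y0:y1,x0:x1,::-1],None,fx=3,fy=3,interpolation=2))
a=[cv2.imread(f'pics/{n}.png') for n in('board','scale','cork')]
H=max(i.shape[0] for i in a); a=[cv2.copyMakeBorder(i,0,H-i.shape[0],0,5,0) for i in a]; cv2.imwrite('pics/c.png',np.hstack(a)); print(np.hstack(a).shape)
E
```

```text
top [410. 127.] 1347 z 0.1012 ctr [ 0.8397 -0.3771] mean [ 0.813  -0.3816] r 0.1328 sat 205
top [ 64. 149.] 1364 z 0.1108 ctr [0.7697 0.593 ] mean [0.7665 0.5938] r 0.1291 sat 164
top [151. 119.] 1974 z 0.0685 ctr [0.8641 0.3539] mean [0.8572 0.3484] r 0.0974 sat 151
top [246. 120.] 492 z 0.0915 ctr [0.8402 0.0717] mean [0.8408 0.0726] r 0.0402 sat 69
top [344. 140.] 491 z 0.161 ctr [ 0.7781 -0.1993] mean [ 0.7775 -0.1996] r 0.0142 sat 89
top [202. 153.] 783 z 0.0447 ctr [0.756  0.2095] mean [0.7564 0.209 ] r 0.0607 sat 184
top [288. 189.] 4396 z 0.0837 ctr [ 0.6478 -0.0391] mean [ 0.647  -0.0381] r 0.08 sat 30
top [485. 198.] 911 z 0.0975 ctr [ 0.6044 -0.5947] mean [ 0.5878 -0.5901] r 0.0617 sat 154
top [226. 221.] 521 z 0.0886 ctr [0.5558 0.1395] mean [0.5555 0.1397] r 0.0339 sat 204
top [183. 222.] 564 z 0.0892 ctr [0.553  0.2599] mean [0.5529 0.26  ] r 0.0337 sat 25
top [147. 227.] 253 z 0.065 ctr [0.5415 0.3629] mean [0.542  0.3625] r 0.0231 sat 30
top [299. 238.] 74 z 0.0718 ctr [ 0.5055 -0.0633] mean [ 0.5042 -0.0651] r 0.0211 sat 55
top [225. 261.] 527 z 0.0887 ctr [0.4427 0.
[... 1153 characters left out ...]
0.3678] mean [0.4212 0.3694] r 0.016 sat 71
scene [265. 285.] 2001 z 0.0649 ctr [0.8649 0.352 ] mean [0.8593 0.3534] r 0.0979 sat 164
scene [351. 259.] 215 z 0.0612 ctr [0.5427 0.3628] mean [0.5454 0.3641] r 0.0248 sat 73
scene [421. 275.] 520 z 0.0367 ctr [0.3955 0.5211] mean [0.3985 0.5213] r 0.0619 sat 165
scene [342. 323.] 319 z 0.1105 ctr [0.77   0.5956] mean [0.7759 0.5944] r 0.1289 sat 173
(290, 186) [ 0.6476 -0.0425  0.0794]
(297, 238) [ 0.5029 -0.0592  0.0665]
(297, 232) [ 0.522  -0.0617  0.0257]
(380, 245) [ 0.4805 -0.3022  0.0122]
(262, 215) [0.5702 0.0375 0.0547]
(185, 285) [0.376  0.2653 0.0005]
(150, 285) [ 0.3778  0.3673 -0.0015]
(150, 270) [0.4216 0.3589 0.0303]
(435, 795, 3)
```

View pics/c.png

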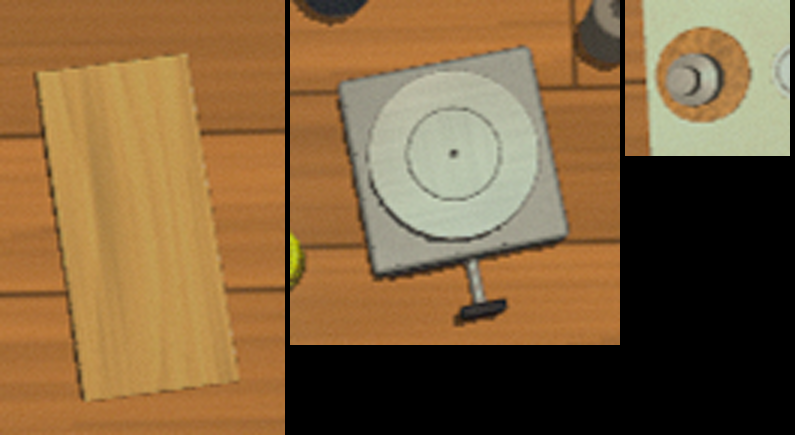

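The crops show the pan dot at pixel (289.3,186), the cork centre at (151,270), the board corners and the housing corners. The paddle is at about (297,238).

Run:
```python
from h import *
f=np.load('top0.npz');p=f['p'];g=np.load('scene0.npz')
print('pan',onplane('top',289.3,186,.080).round(4))
B=np.array([onplane('top',u/3+335,v/3+170,.012)[:2] for u,v in[(37,73),(187,55),(238,380),(84,400)]]);print('board',B.round(3).tolist(),B.mean(0).round(4))
Hc=np.array([onplane('top',(u-290)/3+235,v/3+135,.053)[:2] for u,v in[(340,83),(530,47),(567,233),(376,276)]]);print('hous',Hc.round(3).tolist(),Hc.mean(0).round(4))
d=[Hc[0]-Hc[3],Hc[1]-Hc[2]];print('yaw',[np.arctan2(x[1],x[0]).round(3) for x in d]); e=[Hc[0]-Hc[1],Hc[3]-Hc[2]];print([np.arctan2(-x[0],x[1]).round(3) for x in e])
d=[B[0]-B[3],B[1]-B[2]];print('byaw',[np.arctan2(x[1],x[0]).round(3) for x in d])
for n,F in(('top',f),('scene',g)):
    hsv=cv2.cvtColor(F['p'],cv2.COLOR_RGB2HSV);P=cloud(n,F['d'])
    h,s,v=cv2.split(hsv)
    m=(F['d']>0)&(abs(P[...,2])<.006)&(np.hypot(P[...,0]-.418,P[...,1]-.366)<.06)&(s>95)&(h<25)
    q=P[m][:,:2].astype('float32');print(n,'cork',m.sum(),cv2.minEnclosingCircle(q))
    m=(F['d']>0)&(P[...,2]>.055)&(P[...,2]<.08)&(np.hypot(P[...,0]-.505,P[...,1]+.062)<.04)&(v<90)
    q=P[m];print('paddle',m.sum(),q.mean(0).round(4),cv2.minAreaRect(q[:,:2].astype('float32')), np.percentile(q[:,2],[10,50,90]).round(3))
    m=(F['d']>0)&(P[...,2]>.07)&(P[...,2]<.09)&(np.hypot(P[...,0]-.648,P[...,1]+.039)<.1)
    print('pan',cv2.minEnclosingCircle(P[m][:,:2].astype('float32')),P[m][:,2].mean())
K,Rm,t=cam('scene')
for nm,X in(('pan',(.648,-.039,.08)),('padl',(.505,-.063,.068)),('weight',(.419,.369,.06))):
    x=K@(Rm@np.array(X)+t);print(nm,(x[:2]/x[2]).round(1))
```

```text
pan [ 0.6476 -0.0406  0.08  ]
board [[0.631, -0.213], [0.646, -0.361], [0.331, -0.394], [0.315, -0.246]] [ 0.4807 -0.3035]
hous [[0.722, 0.065], [0.753, -0.118], [0.574, -0.148], [0.536, 0.033]] [ 0.6462 -0.0418]
yaw [np.float64(0.168), np.float64(0.164)]
[np.float64(0.172), np.float64(0.203)]
byaw [np.float64(0.105), np.float64(0.105)]
top cork 478 ((0.4181046187877655, 0.3725334703922272), 0.053563494235277176)
paddle 65 [ 0.5038 -0.0638  0.0681] ((0.5040912628173828, -0.06485003978013992), (0.01152750477194786, 0.041303664445877075), 10.500296592712402) [0.065 0.068 0.072]
pan ((0.6478012800216675, -0.03883308917284012), 0.07998774200677872) 0.08102556216175542
scene cork 245 ((0.418293833732605, 0.3692585527896881), 0.056891120970249176)
paddle 37 [ 0.5095 -0.0624  0.0627] ((0.5084564089775085, -0.06283870339393616), (0.01681051030755043, 0.04114896059036255), 13.712851524353027) [0.057 0.063 0.068]
pan ((0.6513891816139221, -0.03898386284708977), 0.08460395038127899) 0.07863234755146561
pan [255.1 200.4]
padl [284.6 189.7]
weight [382.  243.7]
```

apply_moves:
  linear:
    - [-0.2,-0.12,0]
    - [-0.4,-0.24,0]
    - [-0.6,-0.36,0]
    - [-0.8,-0.48,0]
    - [-1,-0.6,0]
  delta_rot:
    - [0,0,0.056]
    - [0,0,0.112]
    - [0,0,0.168]
    - [0,0,0.224]
    - [0,0,0.28]

```text
clock: 0.52
position: [0.2262, 0.5266, 0.2311]
tool_rot: [-3.141, 0.0, 2.32]
force: [-0.3, 0.8, 0.5]
grip_width: 0.0853
finger_force: 0.0
```

apply_moves:
  linear:
    - [-0.2,0,0]
    - [-0.4,0,0]
    - [-0.6,0,0]
    - [-0.8,0,0]
    - [-1,0,0]
  delta_rot:
    - [0,0,0.055]
    - [0,0,0.111]
    - [0,0,0.166]
    - [0,0,0.222]
    - [0,0,0.277]

```text
clock: 0.93
position: [0.2946, 0.4539, 0.2312]
tool_rot: [-3.141, 0.0, 1.74]
force: [-0.1, 1.1, -0.4]
grip_width: 0.0857
finger_force: 0.0
```

```bash
cat >> h.py <<'E'
def go(*targets):
    s=monitor.observe(); Rt=R.from_euler('xyz',s['tool_rot']).as_matrix(); p=s['position']
    print('t',round(s['clock'],2),'pos',p.round(4),'rot',s['tool_rot'].round(3),'F',s['force'].round(1),'w',round(s['grip_width'],4),'ff',round(s['finger_force'],1),'q',s['qpos'].round(2))
    for t in targets:
        print('->',t,'shift mm',((np.array(t)-p)@Rt*1000).round(1)); p=np.array(t)
E
python3 -c "
from h import *
go((.504,-.065,.231),(.504,-.065,.036))"
```

```text
t 0.93 pos [0.2946 0.4539 0.2312] rot [-3.141  0.     1.74 ] F [-0.1  1.1 -0.4] w 0.0857 ff 0.0 q [-1.31  0.4   0.28  1.83 -0.13  0.93 -0.8 ]
-> (0.504, -0.065, 0.231) shift mm [-5.468e+02  1.189e+02  3.000e-01]
-> (0.504, -0.065, 0.036) shift mm [  0.   0. 195.]
```

apply_moves:
  linear:
    - [-0.2,0.04,0]
    - [-0.4,0.08,0]
    - [-0.6,0.12,0]
    - [-0.8,0.16,0]
    - [-1,0.2,0]
  delta_rot:
    - [0,0,0]
    - [0,0,0]
    - [0,0,0]
    - [0,0,0]
    - [0,0,0]
  gripper: 0.06

```text
clock: 1.35
position: [0.3314, 0.3588, 0.2311]
tool_rot: [-3.141, 0.0, 1.746]
force: [-0.0, 0.3, -0.2]
grip_width: 0.0454
finger_force: 0.0
```

apply_moves:
  linear:
    - [-0.2,0.04,0]
    - [-0.4,0.08,0]
    - [-0.6,0.12,0]
    - [-0.8,0.16,0]
    - [-1,0.2,0]
  delta_rot:
    - [0,0,0]
    - [0,0,0]
    - [0,0,0]
    - [0,0,0]
    - [0,0,0]

```text
clock: 1.77
position: [0.3685, 0.2638, 0.2312]
tool_rot: [-3.141, 0.0, 1.746]
force: [1.0, 0.9, 0.6]
grip_width: 0.0451
finger_force: 0.0
```

apply_moves:
  linear:
    - [-0.2,0.04,0]
    - [-0.4,0.08,0]
    - [-0.6,0.12,0]
    - [-0.8,0.16,0]
    - [-1,0.2,0]
  delta_rot:
    - [0,0,0]
    - [0,0,0]
    - [0,0,0]
    - [0,0,0]
    - [0,0,0]

```text
clock: 2.18
position: [0.4057, 0.1689, 0.2312]
tool_rot: [-3.141, 0.0, 1.746]
force: [0.3, 0.5, 0.8]
grip_width: 0.0449
finger_force: 0.0
```

apply_moves:
  linear:
    - [-0.2,0.04,0]
    - [-0.4,0.08,0]
    - [-0.6,0.12,0]
    - [-0.8,0.16,0]
    - [-1,0.2,0]
  delta_rot:
    - [0,0,0]
    - [0,0,0]
    - [0,0,0]
    - [0,0,0]
    - [0,0,0]

```text
clock: 2.6
position: [0.4428, 0.0739, 0.2312]
tool_rot: [-3.141, -0.0, 1.746]
force: [0.4, 0.1, 0.5]
grip_width: 0.0452
finger_force: 0.0
```

apply_moves:
  linear:
    - [-0.2,0.04,0]
    - [-0.4,0.08,0]
    - [-0.6,0.12,0]
    - [-0.8,0.16,0]
    - [-0.8,0.2,0]
  delta_rot:
    - [0,0,0]
    - [0,0,0]
    - [0,0,0]
    - [0,0,0]
    - [0,0,0]

```text
clock: 3.02
position: [0.4767, -0.0039, 0.2314]
tool_rot: [3.142, 0.001, 1.742]
force: [0.2, -0.7, -0.6]
grip_width: 0.0455
finger_force: 0.0
```

```bash
cat >> h.py <<'E'
def wrist_ray(u,v,s=None):
    c=optics.camera_info('wrist'); s=s or monitor.observe(); T=np.array(c['T_tool_cam'])
    x,y=(u-c['cx'])/c['fx'],(v-c['cy'])/c['fy']; r=np.hypot(x,y)
    d=np.array([x/r*np.sin(r),y/r*np.sin(r),np.cos(r)]) if r>1e-9 else np.array([0,0,1.])
    Rt=R.from_euler('xyz',s['tool_rot']).as_matrix()
    return s['position']+Rt@T[:3,3], Rt@T[:3,:3]@d
def wrist_xy(u,v,z,s=None):
    o,d=wrist_ray(u,v,s); return (o+d*(z-o[2])/d[2]).round(4)
E
python3 -c "
from h import *
go((.504,-.065,.231),(.504,-.065,.036))
grab('wrist','w1.png')"
```

```text
t 3.02 pos [ 0.4767 -0.0039  0.2314] rot [3.142e+00 1.000e-03 1.742e+00] F [ 0.2 -0.7 -0.6] w 0.0455 ff 0.0 q [-0.5   0.31  0.48  2.   -0.18  0.87  0.25]
-> (0.504, -0.065, 0.231) shift mm [-64.9  16.4   0.4]
-> (0.504, -0.065, 0.036) shift mm [  0.2  -0.  195. ]
```

View pics/w1.png

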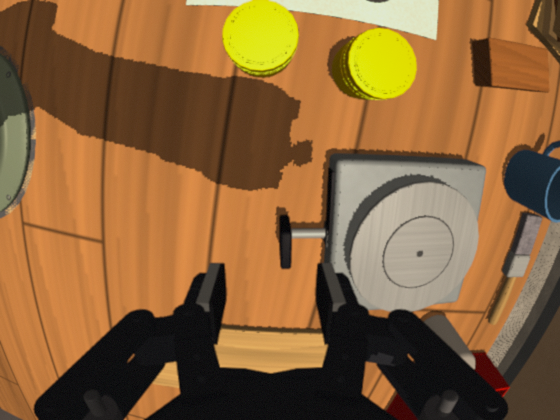

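The wrist view shows the paddle centred at about (286,242), the pan dot at (419,254), and nothing in the gap between paddle and housing.

```bash
python3 -c "
from h import *
for u,v,z in((286,242,.068),(283,216,.068),(287,267,.068),(281,242,.068),(291,242,.068),(419,254,.08)): print(u,v,wrist_xy(u,v,z))
for P in ((329,240),): print(wrist_xy(*P,.053))
"
```

```text
286 242 [ 0.5035 -0.054   0.068 ]
283 216 [ 0.4951 -0.0264  0.068 ]
287 267 [ 0.5102 -0.0829  0.068 ]
281 242 [ 0.4984 -0.0549  0.068 ]
291 242 [ 0.5086 -0.0531  0.068 ]
419 254 [ 0.6493 -0.0402  0.08  ]
[ 0.5516 -0.0505  0.053 ]
```

apply_moves:
  linear:
    - [-0.13,0.035,0]
    - [-0.26,0.07,0.1]
    - [-0.39,0.105,0.2]
    - [-0.52,0.14,0.35]
    - [-0.645,0.174,0.5]
  delta_rot:
    - [0,0,0]
    - [0,0,0]
    - [0,0,0]
    - [0,0,0]
    - [0,0,0.002]

```text
clock: 3.48
position: [0.505, -0.0605, 0.1807]
tool_rot: [3.141, -0.0, 1.743]
force: [1.0, 0.1, 0.4]
grip_width: 0.0452
finger_force: 0.0
```

apply_moves:
  linear:
    - [0,0,0.2]
    - [0,0,0.4]
    - [0,0,0.6]
    - [0,0,0.7]
    - [0,0,0.8]
  delta_rot:
    - [0,0,0]
    - [0,0,0]
    - [0,0,0]
    - [0,0,0]
    - [0,0,0]

```text
clock: 3.9
position: [0.5044, -0.0603, 0.1005]
tool_rot: [-3.141, -0.0, 1.743]
force: [1.3, 0.2, -0.9]
grip_width: 0.0456
finger_force: 0.0
```

```bash
python3 -c "
from h import *
go((.505,-.0645,.036))
grab('wrist','w2.png')"
```

```text
t 3.9 pos [ 0.5044 -0.0603  0.1005] rot [-3.141 -0.     1.743] F [ 1.3  0.2 -0.9] w 0.0456 ff 0.0 q [-0.27  0.57  0.37  2.03 -0.35  0.61  0.51]
-> (0.505, -0.0645, 0.036) shift mm [-4.3 -0.1 64.5]
```

View pics/w2.png

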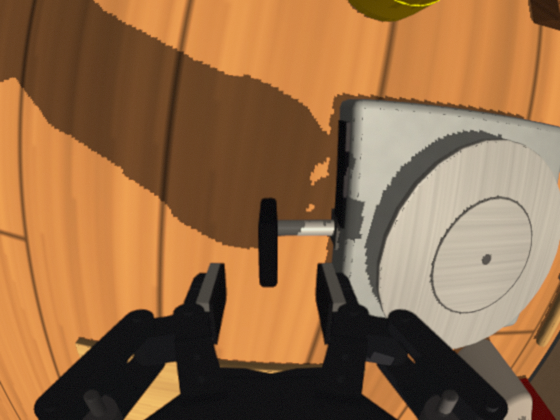

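The paddle at (268,242) sits midway between the fingers (mid column about 271), so it is safe to go down.

apply_moves:
  linear:
    - [-0.02,0,0.15]
    - [-0.04,0,0.3]
    - [-0.04,0,0.45]
    - [-0.04,0,0.57]
    - [-0.04,0,0.645]
  delta_rot:
    - [0,0,0]
    - [0,0,0]
    - [0,0,0]
    - [0,0,0]
    - [0,0,0]

```text
clock: 4.37
position: [0.5055, -0.0645, 0.0364]
tool_rot: [-3.142, -0.0, 1.742]
force: [-0.5, -0.1, 0.4]
grip_width: 0.0452
finger_force: 0.0
```

apply_moves:
  linear:
    - [0,0,0]
    - [0,0,0]
    - [0,0,0]
    - [0,0,0]
    - [0,0,0]
  delta_rot:
    - [0,0,0]
    - [0,0,0]
    - [0,0,0]
    - [0,0,0]
    - [0,0,0]
  gripper: -1
  force: 50

```text
clock: 4.78
position: [0.5037, -0.0651, 0.0376]
tool_rot: [-3.139, -0.001, 1.742]
force: [-14.0, -2.0, 10.1]
grip_width: 0.0112
finger_force: 49.0
```

apply_moves:
  linear:
    - [0,0,0]
    - [0,0,0]
    - [0,0,0]
    - [0,0,0]
    - [0,0,0]
  delta_rot:
    - [0,0,0]
    - [0,0,0]
    - [0,0,0]
    - [0,0,0]
    - [0,0,0]

```text
clock: 5.2
position: [0.5037, -0.0651, 0.0376]
tool_rot: [-3.139, -0.001, 1.742]
force: [-12.9, -2.0, 9.5]
grip_width: 0.0113
finger_force: 49.0
```

apply_moves:
  linear:
    - [0,-0.05,0]
    - [0,-0.1,0]
    - [0,-0.15,0]
    - [0,-0.2,0]
    - [0,-0.25,0]
  delta_rot:
    - [0,0,0]
    - [0,0,0]
    - [0,0,0]
    - [0,0,0]
    - [0,0,0]

```text
clock: 5.62
position: [0.4817, -0.0691, 0.0376]
tool_rot: [3.139, 0.001, 1.742]
force: [7.2, 1.4, 2.5]
grip_width: 0.0117
finger_force: 50.1
```

apply_moves:
  linear:
    - [0,-0.02,0]
    - [0,-0.04,0]
    - [0,-0.06,0]
    - [0,-0.07,0]
    - [0,-0.08,0]
  delta_rot:
    - [0,0,0]
    - [0,0,0]
    - [0,0,0]
    - [0,0,0]
    - [0,0,0]

```text
clock: 6.03
position: [0.4741, -0.0704, 0.0375]
tool_rot: [3.139, 0.001, 1.742]
force: [6.5, 1.5, 1.9]
grip_width: 0.0116
finger_force: 50.0
```

```bash
python3 -c "
from h import *
go()
print('pulled',(monitor.observe()['position'][:2]-np.array([.5037,-.0651])))"
```

```text
t 6.03 pos [ 0.4741 -0.0704  0.0375] rot [3.139e+00 1.000e-03 1.742e+00] F [6.5 1.5 1.9] w 0.0116 ff 50.0 q [-0.18  0.65  0.27  2.12 -0.41  0.42  0.59]
pulled [-0.02958318 -0.005285  ]
```

apply_moves:
  linear:
    - [0,-0.01,0]
    - [0,-0.02,0]
    - [0,-0.03,0]
    - [0,-0.03,0]
    - [0,-0.03,0]
  delta_rot:
    - [0,0,0]
    - [0,0,0]
    - [0,0,0]
    - [0,0,0]
    - [0,0,0]

```text
clock: 6.45
position: [0.4738, -0.0705, 0.0376]
tool_rot: [3.134, 0.002, 1.743]
force: [22.3, 4.6, -13.7]
grip_width: 0.011
finger_force: 49.4
```

```bash
python3 -c "
from h import *
go()
print('pulled',np.linalg.norm(monitor.observe()['position'][:2]-np.array([.5037,-.0651])))"
```

```text
t 6.45 pos [ 0.4738 -0.0705  0.0376] rot [3.134e+00 2.000e-03 1.743e+00] F [ 22.3   4.6 -13.7] w 0.011 ff 49.4 q [-0.18  0.64  0.27  2.13 -0.41  0.41  0.59]
pulled 0.030371539931580597
```

At the stop (22 N). I'll hold for about 1.7 s, then open wide.

apply_moves:
  linear:
    - [0,0,0]
    - [0,0,0]
    - [0,0,0]
    - [0,0,0]
    - [0,0,0]
  delta_rot:
    - [0,0,0]
    - [0,0,0]
    - [0,0,0]
    - [0,0,0]
    - [0,0,0]

```text
clock: 6.87
position: [0.4738, -0.0705, 0.0376]
tool_rot: [3.134, 0.002, 1.743]
force: [23.2, 4.3, -13.6]
grip_width: 0.0111
finger_force: 49.5
```

apply_moves:
  linear:
    - [0,0,0]
    - [0,0,0]
    - [0,0,0]
    - [0,0,0]
    - [0,0,0]
  delta_rot:
    - [0,0,0]
    - [0,0,0]
    - [0,0,0]
    - [0,0,0]
    - [0,0,0]

```text
clock: 7.28
position: [0.4738, -0.0705, 0.0376]
tool_rot: [3.134, 0.002, 1.743]
force: [23.0, 4.5, -14.2]
grip_width: 0.0113
finger_force: 49.4
```

apply_moves:
  linear:
    - [0,0,0]
    - [0,0,0]
    - [0,0,0]
    - [0,0,0]
    - [0,0,0]
  delta_rot:
    - [0,0,0]
    - [0,0,0]
    - [0,0,0]
    - [0,0,0]
    - [0,0,0]

```text
clock: 7.7
position: [0.4738, -0.0705, 0.0376]
tool_rot: [3.134, 0.002, 1.743]
force: [22.5, 3.7, -13.5]
grip_width: 0.0112
finger_force: 49.4
```

apply_moves:
  linear:
    - [0,0,0]
    - [0,0,0]
    - [0,0,0]
    - [0,0,0]
    - [0,0,0]
  delta_rot:
    - [0,0,0]
    - [0,0,0]
    - [0,0,0]
    - [0,0,0]
    - [0,0,0]

```text
clock: 8.12
position: [0.4738, -0.0705, 0.0376]
tool_rot: [3.134, 0.002, 1.743]
force: [23.0, 3.6, -14.0]
grip_width: 0.0112
finger_force: 49.4
```

apply_moves:
  linear:
    - [0,0,0]
    - [0,0,0]
    - [0,0,0]
    - [0,0,0]
    - [0,0,0]
  delta_rot:
    - [0,0,0]
    - [0,0,0]
    - [0,0,0]
    - [0,0,0]
    - [0,0,0]
  gripper: 1

```text
clock: 8.53
position: [0.4702, -0.0709, 0.0371]
tool_rot: [3.141, 0.0, 1.742]
force: [3.3, 1.9, -2.3]
grip_width: 0.0712
finger_force: 1.6
```

apply_moves:
  linear:
    - [0,0,0]
    - [0,0,0]
    - [0,0,0]
    - [0,0,0]
    - [0,0,0]
  delta_rot:
    - [0,0,0]
    - [0,0,0]
    - [0,0,0]
    - [0,0,0]
    - [0,0,0]

```text
clock: 8.95
position: [0.4697, -0.071, 0.0368]
tool_rot: [-3.141, -0.0, 1.742]
force: [0.4, -0.2, -0.6]
grip_width: 0.0854
finger_force: 0.0
```

apply_moves:
  linear:
    - [0,0,-0.1]
    - [0,0,-0.25]
    - [0,0,-0.5]
    - [0,0,-0.75]
    - [0,0,-1]
  delta_rot:
    - [0,0,0]
    - [0,0,0]
    - [0,0,0]
    - [0,0,0]
    - [0,0,0]

```text
clock: 9.37
position: [0.4694, -0.0711, 0.1385]
tool_rot: [-3.141, -0.0, 1.742]
force: [0.2, 0.3, 0.5]
grip_width: 0.0854
finger_force: 0.0
```

Run:
```python
from m import *
grab('wrist','w3.png')
for n in('top','scene'):
    p,d=grab(n); print(n); tops(n,p,d)
go((.4185,.369,.16))
```

```text
top
top [410. 127.] 1361 z 0.1012 ctr [ 0.8402 -0.377 ] mean [ 0.8123 -0.3817] r 0.1325 sat 206
top [ 64. 149.] 1372 z 0.1107 ctr [0.7694 0.5963] mean [0.7691 0.5938] r 0.1292 sat 164
top [151. 119.] 1982 z 0.0684 ctr [0.8654 0.3525] mean [0.8573 0.3492] r 0.0982 sat 151
top [246. 120.] 497 z 0.092 ctr [0.8404 0.0722] mean [0.8399 0.0721] r 0.0406 sat 67
top [344. 140.] 495 z 0.1609 ctr [ 0.778  -0.1997] mean [ 0.7777 -0.1996] r 0.0136 sat 89
top [202. 153.] 781 z 0.0446 ctr [0.7564 0.2099] mean [0.7568 0.2095] r 0.0605 sat 184
top [288. 187.] 4217 z 0.0836 ctr [ 0.6476 -0.0388] mean [ 0.6477 -0.0384] r 0.0797 sat 30
top [485. 199.] 905 z 0.0977 ctr [ 0.5998 -0.5957] mean [ 0.5861 -0.59  ] r 0.0571 sat 155
top [226. 221.] 522 z 0.0887 ctr [0.5558 0.1392] mean [0.5556 0.1391] r 0.0337 sat 205
top [183. 222.] 562 z 0.0886 ctr [0.5529 0.2599] mean [0.5528 0.2596] r 0.0338 sat 25
top [147. 227.] 252 z 0.0647 ctr [0.5419 0.363 ] mean [0.5412 0.3627] r 0.0232 sat 30
top [225. 261.] 524 z 0.0891 ctr [0.4429 0.1415] mean [0.4426 0.141 ] r 0.0339 sat 204
top [184. 268.] 391 z 0.0772 ctr [0.42
[... 1156 characters left out ...]
 0.0852 ctr [0.5558 0.2589] mean [0.5563 0.262 ] r 0.0358 sat 74
scene [381. 247.] 83 z 0.06 ctr [0.4208 0.3695] mean [0.4205 0.3691] r 0.0153 sat 69
scene [265. 285.] 2002 z 0.065 ctr [0.8656 0.3518] mean [0.8594 0.3531] r 0.0971 sat 164
scene [351. 259.] 217 z 0.0613 ctr [0.5446 0.3623] mean [0.5453 0.364 ] r 0.0248 sat 72
scene [421. 275.] 531 z 0.0368 ctr [0.3959 0.5201] mean [0.3982 0.5213] r 0.0626 sat 165
scene [342. 323.] 322 z 0.1104 ctr [0.7689 0.5966] mean [0.7792 0.5943] r 0.1303 sat 173
t 9.52 pos [ 0.4707 -0.0708  0.1388] rot [3.138 0.    1.742] F [-0.3 -0.4  1.1] w 0.0854 ff 0.0 q [-0.3   0.46  0.42  2.09 -0.31  0.65  0.5 ]
-> (0.4185, 0.369, 0.16) shift mm [442.3  23.6 -21.2]
```

View pics/w3.png

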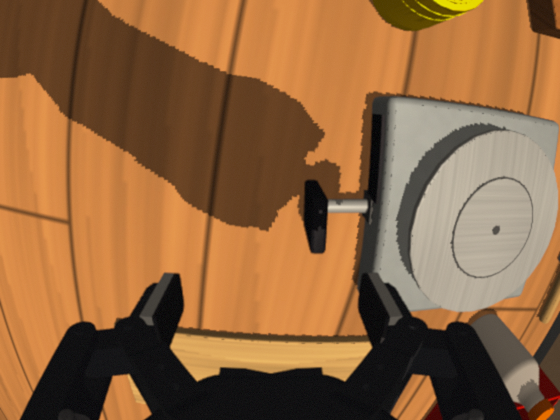

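The slide is home (paddle at 316,215) and nothing on the bench has moved. Next is the weight.

apply_moves:
  linear:
    - [0.18,0.01,-0.04]
    - [0.36,0.02,-0.08]
    - [0.54,0.03,-0.12]
    - [0.72,0.04,-0.16]
    - [0.9,0.05,-0.21]
  delta_rot:
    - [0,0,0]
    - [0,0,0]
    - [0,0,0]
    - [0,0,0]
    - [0,0,0]
  gripper: 0.2

```text
clock: 9.93
position: [0.4588, 0.0193, 0.1575]
tool_rot: [-3.14, 0.0, 1.742]
force: [1.7, -0.3, -0.2]
grip_width: 0.0516
finger_force: 0.0
```

apply_moves:
  linear:
    - [0.18,0.01,0]
    - [0.36,0.02,0]
    - [0.54,0.03,0]
    - [0.72,0.04,0]
    - [0.9,0.05,0]
  delta_rot:
    - [0,0,0]
    - [0,0,0]
    - [0,0,0]
    - [0,0,0]
    - [0,0,0]

```text
clock: 10.35
position: [0.4485, 0.1088, 0.1575]
tool_rot: [-3.14, 0.0, 1.742]
force: [1.4, 0.8, 0.1]
grip_width: 0.0514
finger_force: 0.0
```

apply_moves:
  linear:
    - [0.18,0.01,0]
    - [0.36,0.02,0]
    - [0.54,0.03,0]
    - [0.72,0.04,0]
    - [0.9,0.05,0]
  delta_rot:
    - [0,0,0]
    - [0,0,0]
    - [0,0,0]
    - [0,0,0]
    - [0,0,0]

```text
clock: 10.77
position: [0.4381, 0.1983, 0.1574]
tool_rot: [-3.14, 0.0, 1.742]
force: [0.4, 0.0, 0.4]
grip_width: 0.0513
finger_force: 0.0
```

apply_moves:
  linear:
    - [0.18,0.01,0]
    - [0.36,0.02,0]
    - [0.54,0.03,0]
    - [0.72,0.04,0]
    - [0.9,0.05,0]
  delta_rot:
    - [0,0,0]
    - [0,0,0]
    - [0,0,0]
    - [0,0,0]
    - [0,0,0]

```text
clock: 11.18
position: [0.4277, 0.2877, 0.1574]
tool_rot: [-3.141, 0.001, 1.742]
force: [0.2, -0.6, 0.9]
grip_width: 0.0514
finger_force: 0.0
```

apply_moves:
  linear:
    - [0.18,0.01,0]
    - [0.36,0.02,0]
    - [0.54,0.03,0]
    - [0.7,0.04,0]
    - [0.8,0.04,0]
  delta_rot:
    - [0,0,0]
    - [0,0,0]
    - [0,0,0]
    - [0,0,0]
    - [0,0,0]

```text
clock: 11.6
position: [0.418, 0.3682, 0.1574]
tool_rot: [-3.141, 0.0, 1.743]
force: [1.0, -0.6, -0.6]
grip_width: 0.0511
finger_force: 0.0
```

```bash
python3 -c "
from h import *
go((.419,.369,.16),(.419,.369,.032))
grab('wrist','w4.png')"
```

```text
t 11.6 pos [0.418  0.3682 0.1574] rot [-3.141  0.     1.743] F [ 1.  -0.6 -0.6] w 0.0511 ff 0.0 q [-1.13  0.55  0.42  1.87 -0.3   0.79 -0.38]
-> (0.419, 0.369, 0.16) shift mm [ 0.6  1.1 -2.6]
-> (0.419, 0.369, 0.032) shift mm [0.00e+00 1.00e-01 1.28e+02]
```

View pics/w4.png

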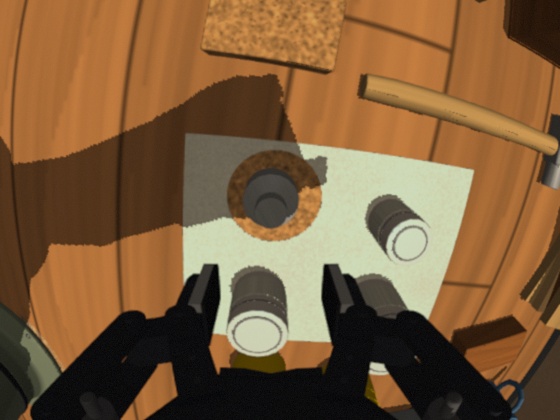

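The wrist view shows the knob top at about (271,211) and the cork mat centre at about (275,195), with extents 227–322 and 150–241.

```bash
python3 -c "
from h import *
print(wrist_xy(271,210,.06)); 
a=[wrist_xy(*q,0.001) for q in((227,195),(322,195),(275,150),(275,241))];print(a,(a[0]+a[1])/2,(a[2]+a[3])/2)"
```

```text
[0.4186 0.3714 0.06  ]
[array([0.3777, 0.3592, 0.001 ]), array([0.468 , 0.3752, 0.001 ]), array([0.4156, 0.41  , 0.001 ]), array([0.4318, 0.3197, 0.001 ])] [0.42285 0.3672  0.001  ] [0.4237  0.36485 0.001  ]
```

apply_moves:
  linear:
    - [0.01,0.005,0.2]
    - [0.02,0.01,0.4]
    - [0.02,0.01,0.6]
    - [0.02,0.01,0.7]
    - [0.02,0.01,0.8]
  delta_rot:
    - [0,0,0]
    - [0,0,0]
    - [0,0,0]
    - [0,0,0]
    - [0,0,0]

```text
clock: 12.07
position: [0.4193, 0.368, 0.077]
tool_rot: [-3.141, 0.001, 1.741]
force: [0.2, 0.3, -0.1]
grip_width: 0.0514
finger_force: 0.0
```

apply_moves:
  linear:
    - [0,0,0.1]
    - [0,0,0.2]
    - [0,0,0.3]
    - [0,0,0.4]
    - [0,0,0.435]
  delta_rot:
    - [0,0,0]
    - [0,0,0]
    - [0,0,0]
    - [0,0,0]
    - [0,0,0]

```text
clock: 12.48
position: [0.4189, 0.3685, 0.0329]
tool_rot: [-3.141, 0.001, 1.742]
force: [-0.7, 0.8, 0.6]
grip_width: 0.0513
finger_force: 0.0
```

apply_moves:
  linear:
    - [0,0,0]
    - [0,0,0]
    - [0,0,0]
    - [0,0,0]
    - [0,0,0]
  delta_rot:
    - [0,0,0]
    - [0,0,0]
    - [0,0,0]
    - [0,0,0]
    - [0,0,0]
  gripper: -1
  force: 40

```text
clock: 12.9
position: [0.4194, 0.3689, 0.0346]
tool_rot: [3.141, -0.0, 1.742]
force: [-0.3, 0.5, -2.8]
grip_width: 0.0243
finger_force: 39.6
```

apply_moves:
  linear:
    - [0,0,0]
    - [0,0,0]
    - [0,0,0]
    - [0,0,0]
    - [0,0,0]
  delta_rot:
    - [0,0,0]
    - [0,0,0]
    - [0,0,0]
    - [0,0,0]
    - [0,0,0]

```text
clock: 13.32
position: [0.4193, 0.3689, 0.0345]
tool_rot: [3.142, -0.0, 1.742]
force: [-1.5, -0.7, 3.0]
grip_width: 0.0245
finger_force: 40.1
```

apply_moves:
  linear:
    - [0,0,-0.1]
    - [0,0,-0.3]
    - [0,0,-0.5]
    - [0,0,-0.75]
    - [0,0,-1]
  delta_rot:
    - [0,0,0]
    - [0,0,0]
    - [0,0,0]
    - [0,0,0]
    - [0,0,0]

```text
clock: 13.73
position: [0.419, 0.3684, 0.1356]
tool_rot: [-3.141, 0.001, 1.742]
force: [0.5, 0.0, -5.3]
grip_width: 0.0246
finger_force: 40.3
```

apply_moves:
  linear:
    - [-0.1,0.04,-0.15]
    - [-0.25,0.09,-0.25]
    - [-0.45,0.16,-0.35]
    - [-0.65,0.23,-0.45]
    - [-0.88,0.31,-0.5]
  delta_rot:
    - [0,0,0]
    - [0,0,0]
    - [0,0,0]
    - [0,0,0]
    - [0,0,0]

```text
clock: 14.15
position: [0.4653, 0.286, 0.1853]
tool_rot: [3.141, -0.0, 1.742]
force: [0.7, 0.7, -5.0]
grip_width: 0.0247
finger_force: 40.3
```

apply_moves:
  linear:
    - [-0.18,0.06,0]
    - [-0.35,0.12,0]
    - [-0.53,0.19,0]
    - [-0.7,0.25,0]
    - [-0.88,0.31,0]
  delta_rot:
    - [0,0,0]
    - [0,0,0]
    - [0,0,0]
    - [0,0,0]
    - [0,0,0]

```text
clock: 14.57
position: [0.5106, 0.204, 0.1842]
tool_rot: [-3.141, 0.0, 1.741]
force: [0.6, 0.0, -5.6]
grip_width: 0.0244
finger_force: 40.3
```

apply_moves:
  linear:
    - [-0.18,0.06,0]
    - [-0.35,0.12,0]
    - [-0.53,0.19,0]
    - [-0.7,0.25,0]
    - [-0.88,0.31,0]
  delta_rot:
    - [0,0,0]
    - [0,0,0]
    - [0,0,0]
    - [0,0,0]
    - [0,0,0]

```text
clock: 14.98
position: [0.5559, 0.1225, 0.1841]
tool_rot: [-3.141, 0.0, 1.741]
force: [0.9, -0.9, -5.2]
grip_width: 0.0246
finger_force: 40.3
```

apply_moves:
  linear:
    - [-0.18,0.06,0]
    - [-0.35,0.12,0]
    - [-0.53,0.19,0]
    - [-0.7,0.25,0]
    - [-0.88,0.31,0]
  delta_rot:
    - [0,0,0]
    - [0,0,0]
    - [0,0,0]
    - [0,0,0]
    - [0,0,0]

```text
clock: 15.4
position: [0.6013, 0.0411, 0.1841]
tool_rot: [-3.141, 0.0, 1.741]
force: [-0.4, 0.5, -5.0]
grip_width: 0.0246
finger_force: 40.3
```

apply_moves:
  linear:
    - [-0.2,0.07,0]
    - [-0.4,0.14,0]
    - [-0.6,0.21,0]
    - [-0.8,0.28,0]
    - [-0.89,0.31,0]
  delta_rot:
    - [0,0,0]
    - [0,0,0]
    - [0,0,0]
    - [0,0,0]
    - [0,0,0]

```text
clock: 15.82
position: [0.6472, -0.0435, 0.1841]
tool_rot: [-3.141, 0.002, 1.739]
force: [-0.1, -0.8, -5.4]
grip_width: 0.0249
finger_force: 40.3
```

```bash
python3 -c "
from h import *
go((.648,-.0405,.1145))
grab('wrist','w5.png')"
```

```text
t 15.82 pos [ 0.6472 -0.0435  0.1841] rot [-3.141e+00  2.000e-03  1.739e+00] F [-0.1 -0.8 -5.4] w 0.0249 ff 40.3 q [-0.3   0.65  0.43  1.59 -0.31  0.97  0.4 ]
-> (0.648, -0.0405, 0.1145) shift mm [ 3.   1.3 69.6]
```

View pics/w5.png

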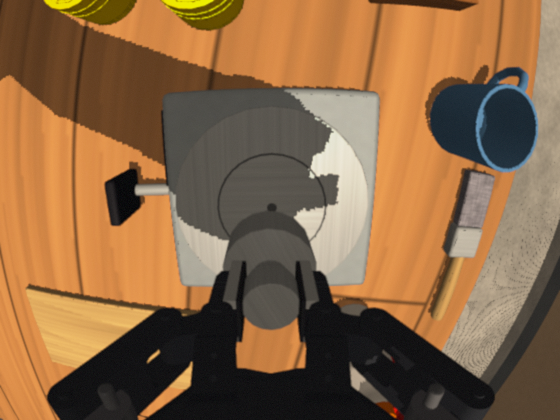

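The weight is held upright and the pan dot shows at (272,208), just ahead of it. Lowering now.

apply_moves:
  linear:
    - [0.015,0.005,0.15]
    - [0.03,0.01,0.3]
    - [0.03,0.013,0.45]
    - [0.03,0.013,0.55]
    - [0.03,0.013,0.62]
  delta_rot:
    - [0,0,0]
    - [0,0,0]
    - [0,0,0]
    - [0,0,0]
    - [0,0,0]

```text
clock: 16.28
position: [0.6471, -0.0363, 0.1211]
tool_rot: [-3.14, -0.0, 1.742]
force: [-1.0, -0.4, -5.6]
grip_width: 0.0243
finger_force: 40.2
```

apply_moves:
  linear:
    - [0,0,0.02]
    - [0,0,0.04]
    - [0,0,0.06]
    - [0,0,0.08]
    - [0,0,0.1]
  delta_rot:
    - [0,0,0]
    - [0,0,0]
    - [0,0,0]
    - [0,0,0]
    - [0,0,0]

```text
clock: 16.7
position: [0.6482, -0.0362, 0.1127]
tool_rot: [3.141, 0.0, 1.742]
force: [0.3, 0.1, -3.0]
grip_width: 0.0245
finger_force: 40.5
```

```bash
python3 -c "
from h import *
go((.648,-.0405,.1065));print(wrist_xy(272,208,.08,dict(position=np.array([.6472,-.0435,.1841]),tool_rot=np.array([-3.141,.002,1.739]))))"
```

```text
t 16.7 pos [ 0.6482 -0.0362  0.1127] rot [3.141 0.    1.742] F [ 0.3  0.1 -3. ] w 0.0245 ff 40.5 q [-0.28  0.73  0.39  1.64 -0.35  0.83  0.43]
-> (0.648, -0.0405, 0.1065) shift mm [-4.2 -1.   6.2]
[ 0.6491 -0.0423  0.08  ]
```

apply_moves:
  linear:
    - [0,0,-0.05]
    - [0,0,-0.06]
    - [-0.02,0,-0.06]
    - [-0.05,0,-0.06]
    - [-0.05,0,-0.06]
  delta_rot:
    - [0,0,0]
    - [0,0,0]
    - [0,0,0]
    - [0,0,0]
    - [0,0,0]

```text
clock: 17.12
position: [0.6489, -0.042, 0.1185]
tool_rot: [3.141, 0.001, 1.741]
force: [0.5, -0.6, -4.3]
grip_width: 0.025
finger_force: 40.3
```

apply_moves:
  linear:
    - [0,0,0.01]
    - [0,0,0.02]
    - [0,0,0.04]
    - [0,0,0.06]
    - [0,0,0.08]
  delta_rot:
    - [0,0,0]
    - [0,0,0]
    - [0,0,0]
    - [0,0,0]
    - [0,0,0]

```text
clock: 17.53
position: [0.6488, -0.041, 0.1102]
tool_rot: [3.142, 0.0, 1.742]
force: [-1.3, -0.3, -0.8]
grip_width: 0.0244
finger_force: 40.6
```

apply_moves:
  linear:
    - [0,0,0.01]
    - [0,0,0.02]
    - [0,0,0.02]
    - [0,0,0.02]
    - [0,0,0.02]
  delta_rot:
    - [0,0,0]
    - [0,0,0]
    - [0,0,0]
    - [0,0,0]
    - [0,0,0]

```text
clock: 17.95
position: [0.6488, -0.0411, 0.1084]
tool_rot: [3.141, 0.0, 1.742]
force: [-1.3, -0.6, -1.0]
grip_width: 0.0245
finger_force: 40.6
```

apply_moves:
  linear:
    - [0,0,0.007]
    - [0,0,0.015]
    - [0,0,0.015]
    - [0,0,0.015]
    - [0,0,0.015]
  delta_rot:
    - [0,0,0]
    - [0,0,0]
    - [0,0,0]
    - [0,0,0]
    - [0,0,0]

```text
clock: 18.37
position: [0.6488, -0.0411, 0.1068]
tool_rot: [3.142, 0.0, 1.742]
force: [-1.2, 0.5, -0.2]
grip_width: 0.024
finger_force: 40.7
```

apply_moves:
  linear:
    - [0,0,0]
    - [0,0,0]
    - [0,0,0]
    - [0,0,0]
    - [0,0,0]
  delta_rot:
    - [0,0,0]
    - [0,0,0]
    - [0,0,0]
    - [0,0,0]
    - [0,0,0]
  gripper: 0.2

```text
clock: 18.78
position: [0.6488, -0.0411, 0.1068]
tool_rot: [3.141, 0.0, 1.742]
force: [0.8, -0.1, 0.9]
grip_width: 0.0516
finger_force: 0.0
```

apply_moves:
  linear:
    - [0,0,-0.1]
    - [0,0,-0.2]
    - [0,0,-0.35]
    - [0,0,-0.5]
    - [0,0,-0.6]
  delta_rot:
    - [0,0,0]
    - [0,0,0]
    - [0,0,0]
    - [0,0,0]
    - [0,0,0]

```text
clock: 19.2
position: [0.6494, -0.0413, 0.1693]
tool_rot: [3.14, 0.0, 1.742]
force: [0.3, 0.6, -0.1]
grip_width: 0.0512
finger_force: 0.0
```

```bash
python3 -c "
from m import *
go()
grab('wrist','w6.png')
p,d=grab('scene')
tops('scene',p,d)"|grep -v ' 0.[678][0-9]*.*0\.[2345]'
```

```text
scene [260. 172.] 40 z 0.1971 ctr [ 0.6216 -0.0458] mean [ 0.6226 -0.0427] r 0.011 sat 135
scene [247. 177.] 40 z 0.1979 ctr [ 0.6833 -0.0324] mean [ 0.6855 -0.0312] r 0.013 sat 116
scene [255. 210.] 1904 z 0.0901 ctr [ 0.6514 -0.0412] mean [ 0.6538 -0.0331] r 0.0291 sat 68
scene [284. 194.] 91 z 0.0667 ctr [ 0.5103 -0.0607] mean [ 0.5068 -0.0634] r 0.0215 sat 148
scene [331. 213.] 406 z 0.0853 ctr [0.4448 0.1417] mean [0.4464 0.1426] r 0.0376 sat 226
scene [305. 222.] 423 z 0.0851 ctr [0.5601 0.1379] mean [0.5592 0.1413] r 0.0369 sat 230
scene [356. 229.] 300 z 0.0729 ctr [0.4286 0.2567] mean [0.4286 0.2579] r 0.0318 sat 74
scene [221. 238.] 665 z 0.0879 ctr [0.8417 0.0716] mean [0.8435 0.0746] r 0.0421 sat 33
scene [327. 240.] 482 z 0.0854 ctr [0.5552 0.2605] mean [0.5562 0.2619] r 0.0368 sat 74
scene [265. 285.] 2001 z 0.065 ctr [0.8637 0.3501] mean [0.8593 0.3528] r 0.098 sat 164
scene [351. 259.] 214 z 0.0609 ctr [0.5423 0.3631] mean [0.5446 0.3636] r 0.0249 sat 72
scene [421. 275.] 526 z 0.0366 ctr [0.3962 0.5225] mean [0.3977 0.5216] r 0.0617 sat 165
scene [342. 323.] 321 z 0.1102 ctr [0.7698 0.5953] mean [0.7751 0.5943] r 0.1294 sat 173
```

View pics/w6.png

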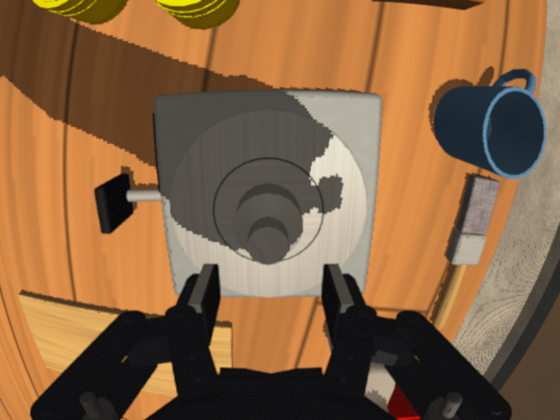

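The weight stands centred in the ring. I'll wait, then take it up again.

apply_moves:
  linear:
    - [0,0,0]
    - [0,0,0]
    - [0,0,0]
    - [0,0,0]
    - [0,0,0]
  delta_rot:
    - [0,0,0]
    - [0,0,0]
    - [0,0,0]
    - [0,0,0]
    - [0,0,0]

```text
clock: 19.72
position: [0.6486, -0.0411, 0.1663]
tool_rot: [-3.141, 0.0, 1.742]
force: [-0.4, -0.5, 0.3]
grip_width: 0.0511
finger_force: 0.0
```

apply_moves:
  linear:
    - [0,0,0]
    - [0,0,0]
    - [0,0,0]
    - [0,0,0]
    - [0,0,0]
  delta_rot:
    - [0,0,0]
    - [0,0,0]
    - [0,0,0]
    - [0,0,0]
    - [0,0,0]

```text
clock: 20.13
position: [0.6487, -0.041, 0.1668]
tool_rot: [-3.142, 0.0, 1.742]
force: [0.1, -0.2, -0.4]
grip_width: 0.0513
finger_force: 0.0
```

apply_moves:
  linear:
    - [0,0,0]
    - [0,0,0]
    - [0,0,0]
    - [0,0,0]
    - [0,0,0]
  delta_rot:
    - [0,0,0]
    - [0,0,0]
    - [0,0,0]
    - [0,0,0]
    - [0,0,0]

```text
clock: 20.55
position: [0.6488, -0.041, 0.1668]
tool_rot: [3.142, -0.0, 1.742]
force: [-0.1, -0.6, -0.2]
grip_width: 0.0515
finger_force: 0.0
```

apply_moves:
  linear:
    - [0,0,0]
    - [0,0,0]
    - [0,0,0]
    - [0,0,0]
    - [0,0,0]
  delta_rot:
    - [0,0,0]
    - [0,0,0]
    - [0,0,0]
    - [0,0,0]
    - [0,0,0]

```text
clock: 20.97
position: [0.6487, -0.041, 0.1668]
tool_rot: [-3.142, 0.0, 1.742]
force: [0.7, 1.4, 0.3]
grip_width: 0.0513
finger_force: 0.0
```

apply_moves:
  linear:
    - [0,0,0.15]
    - [0,0,0.3]
    - [0,0,0.45]
    - [0,0,0.55]
    - [0,0,0.61]
  delta_rot:
    - [0,0,0]
    - [0,0,0]
    - [0,0,0]
    - [0,0,0]
    - [0,0,0]

```text
clock: 21.38
position: [0.6483, -0.041, 0.1046]
tool_rot: [-3.14, -0.0, 1.742]
force: [0.1, -0.2, 0.2]
grip_width: 0.0514
finger_force: 0.0
```

apply_moves:
  linear:
    - [0,0,0]
    - [0,0,0]
    - [0,0,0]
    - [0,0,0]
    - [0,0,0]
  delta_rot:
    - [0,0,0]
    - [0,0,0]
    - [0,0,0]
    - [0,0,0]
    - [0,0,0]
  gripper: -1

```text
clock: 21.8
position: [0.649, -0.0411, 0.1064]
tool_rot: [3.141, 0.0, 1.742]
force: [-0.6, -0.2, -0.7]
grip_width: 0.0247
finger_force: 39.2
```

apply_moves:
  linear:
    - [0,0,-0.05]
    - [0,0,-0.12]
    - [0,0,-0.25]
    - [0,0,-0.5]
    - [0,0,-0.75]
  delta_rot:
    - [0,0,0]
    - [0,0,0]
    - [0,0,0]
    - [0,0,0]
    - [0,0,0]

```text
clock: 22.22
position: [0.6483, -0.0411, 0.1822]
tool_rot: [-3.141, -0.0, 1.742]
force: [-0.7, 0.2, -4.3]
grip_width: 0.0245
finger_force: 40.1
```

```bash
python3 -c "
from h import *
go((.4225,.366,.182),(.4225,.366,.034))"
```

```text
t 22.22 pos [ 0.6483 -0.0411  0.1822] rot [-3.141 -0.     1.742] F [-0.7  0.2 -4.3] w 0.0245 ff 40.1 q [-0.3   0.65  0.43  1.59 -0.32  0.96  0.4 ]
-> (0.4225, 0.366, 0.182) shift mm [ 4.396e+02 -1.532e+02  3.000e-01]
-> (0.4225, 0.366, 0.034) shift mm [ -0.    0.2 148. ]
```

apply_moves:
  linear:
    - [0.14,-0.05,0]
    - [0.3,-0.1,0]
    - [0.5,-0.17,0]
    - [0.7,-0.24,0]
    - [0.88,-0.306,0]
  delta_rot:
    - [0,0,0]
    - [0,0,0]
    - [0,0,0]
    - [0,0,0]
    - [0,0,0]

```text
clock: 22.63
position: [0.6029, 0.0418, 0.1816]
tool_rot: [3.141, -0.0, 1.742]
force: [0.9, 1.0, -4.8]
grip_width: 0.0245
finger_force: 40.1
```

apply_moves:
  linear:
    - [0.18,-0.06,0]
    - [0.35,-0.12,0]
    - [0.53,-0.18,0]
    - [0.7,-0.24,0]
    - [0.88,-0.306,0]
  delta_rot:
    - [0,0,0]
    - [0,0,0]
    - [0,0,0]
    - [0,0,0]
    - [0,0,0]

```text
clock: 23.05
position: [0.5579, 0.1228, 0.1816]
tool_rot: [3.141, -0.0, 1.742]
force: [-0.9, 0.2, -4.3]
grip_width: 0.0246
finger_force: 40.1
```

apply_moves:
  linear:
    - [0.18,-0.06,0]
    - [0.35,-0.12,0]
    - [0.53,-0.18,0]
    - [0.7,-0.24,0]
    - [0.88,-0.306,0]
  delta_rot:
    - [0,0,0]
    - [0,0,0]
    - [0,0,0]
    - [0,0,0]
    - [0,0,0]

```text
clock: 23.47
position: [0.5128, 0.2043, 0.1816]
tool_rot: [3.141, -0.0, 1.742]
force: [0.6, 0.3, -4.8]
grip_width: 0.0243
finger_force: 40.1
```

apply_moves:
  linear:
    - [0.18,-0.06,0]
    - [0.35,-0.12,0]
    - [0.53,-0.18,0]
    - [0.7,-0.24,0]
    - [0.88,-0.306,0]
  delta_rot:
    - [0,0,0]
    - [0,0,0]
    - [0,0,0]
    - [0,0,0]
    - [0,0,0]

```text
clock: 23.88
position: [0.4676, 0.2858, 0.1816]
tool_rot: [3.141, -0.001, 1.742]
force: [0.2, -0.2, -4.0]
grip_width: 0.0246
finger_force: 40.1
```

apply_moves:
  linear:
    - [0.18,-0.06,0]
    - [0.36,-0.12,0]
    - [0.54,-0.18,0]
    - [0.72,-0.24,0]
    - [0.84,-0.306,0]
  delta_rot:
    - [0,0,0]
    - [0,0,0]
    - [0,0,0]
    - [0,0,0]
    - [0,0,0]

```text
clock: 24.3
position: [0.4227, 0.3644, 0.1815]
tool_rot: [3.141, -0.001, 1.743]
force: [0.2, 0.5, -3.9]
grip_width: 0.0242
finger_force: 40.1
```

apply_moves:
  linear:
    - [0,0,0]
    - [0,0,0.2]
    - [0,0,0.4]
    - [0,0,0.6]
    - [0,0,0.75]
  delta_rot:
    - [0,0,0]
    - [0,0,0]
    - [0,0,0]
    - [0,0,0]
    - [0,0,0]

```text
clock: 24.72
position: [0.4235, 0.3619, 0.1049]
tool_rot: [-3.141, 0.0, 1.742]
force: [0.4, -0.1, -5.0]
grip_width: 0.0247
finger_force: 40.1
```

```bash
python3 -c "
from m import *
go((.4225,.366,.034))
for n in('top','scene'):
    p,d=grab(n); tops(n,p,d)"|grep -E 't |->|ctr \[0.[45]... 0.[123]'
```

```text
t 24.72 pos [0.4235 0.3619 0.1049] rot [-3.141  0.     1.742] F [ 0.4 -0.1 -5. ] w 0.0247 ff 40.1 q [-1.08  0.62  0.38  1.9  -0.35  0.68 -0.32]
-> (0.4225, 0.366, 0.034) shift mm [ 4.2 -0.2 70.9]
top [410. 127.] 1347 z 0.101 ctr [ 0.8402 -0.3768] mean [ 0.8121 -0.3802] r 0.1324 sat 207
top [ 64. 149.] 1371 z 0.1108 ctr [0.7697 0.594 ] mean [0.7695 0.5937] r 0.1296 sat 165
top [151. 119.] 1983 z 0.0686 ctr [0.8656 0.3529] mean [0.8574 0.3488] r 0.0986 sat 151
top [246. 120.] 499 z 0.0921 ctr [0.8401 0.0707] mean [0.8402 0.072 ] r 0.0408 sat 68
top [344. 140.] 495 z 0.1602 ctr [ 0.7783 -0.2   ] mean [ 0.7776 -0.1997] r 0.0139 sat 89
top [202. 153.] 782 z 0.0446 ctr [0.7562 0.2094] mean [0.7563 0.2094] r 0.0609 sat 184
top [288. 189.] 4383 z 0.0836 ctr [ 0.6478 -0.039 ] mean [ 0.647  -0.0389] r 0.08 sat 30
top [485. 198.] 900 z 0.0977 ctr [ 0.5983 -0.5943] mean [ 0.5853 -0.5897] r 0.0556 sat 154
top [226. 221.] 520 z 0.0886 ctr [0.5556 0.1394] mean [0.5554 0.1398] r 0.0336 sat 204
top [183. 222.] 560 z 0.0886 ctr [0.5524 0.2606] mean [0.5528 0.2601] r 0.034 sat 25
top [147. 227.] 254 z 
[... 964 characters left out ...]
e [305. 223.] 434 z 0.0852 ctr [0.5627 0.1384] mean [0.5596 0.1404] r 0.0377 sat 227
scene [356. 229.] 295 z 0.0734 ctr [0.4263 0.2587] mean [0.4283 0.2575] r 0.0313 sat 74
scene [221. 238.] 662 z 0.0876 ctr [0.8422 0.0712] mean [0.8424 0.0731] r 0.043 sat 32
scene [327. 241.] 486 z 0.085 ctr [0.5545 0.2593] mean [0.5559 0.261 ] r 0.036 sat 74
scene [265. 285.] 2011 z 0.0649 ctr [0.8671 0.3532] mean [0.8594 0.3531] r 0.0975 sat 164
scene [351. 259.] 215 z 0.0612 ctr [0.5444 0.3639] mean [0.5452 0.3642] r 0.0245 sat 72
scene [421. 275.] 523 z 0.0365 ctr [0.3971 0.5214] mean [0.3976 0.5213] r 0.0636 sat 166
scene [342. 323.] 318 z 0.1105 ctr [0.7698 0.5933] mean [0.775  0.5943] r 0.128 sat 173
```

Nothing has moved. Setting the weight down.

apply_moves:
  linear:
    - [0.02,0,0.15]
    - [0.04,0,0.3]
    - [0.04,0,0.45]
    - [0.04,0,0.55]
    - [0.04,0,0.64]
  delta_rot:
    - [0,0,0]
    - [0,0,0]
    - [0,0,0]
    - [0,0,0]
    - [0,0,0]

```text
clock: 25.23
position: [0.4234, 0.3665, 0.0421]
tool_rot: [3.141, -0.0, 1.742]
force: [0.4, -0.2, -5.3]
grip_width: 0.0243
finger_force: 40.3
```

apply_moves:
  linear:
    - [0,0,0.01]
    - [0,0,0.025]
    - [0,0,0.04]
    - [0,0,0.055]
    - [0,0,0.065]
  delta_rot:
    - [0,0,0]
    - [0,0,0]
    - [0,0,0]
    - [0,0,0]
    - [0,0,0]

```text
clock: 25.65
position: [0.4232, 0.3666, 0.0356]
tool_rot: [3.141, -0.0, 1.742]
force: [-0.2, 0.1, -5.1]
grip_width: 0.0243
finger_force: 40.3
```

apply_moves:
  linear:
    - [0,0,0.005]
    - [0,0,0.01]
    - [0,0,0.015]
    - [0,0,0.015]
    - [0,0,0.015]
  delta_rot:
    - [0,0,0]
    - [0,0,0]
    - [0,0,0]
    - [0,0,0]
    - [0,0,0]

```text
clock: 26.07
position: [0.423, 0.3667, 0.0345]
tool_rot: [3.142, -0.001, 1.742]
force: [-4.3, -1.7, 9.6]
grip_width: 0.0249
finger_force: 41.6
```

apply_moves:
  linear:
    - [0,0,-0.01]
    - [0,0,-0.01]
    - [0,0,-0.01]
    - [0,0,-0.01]
    - [0,0,-0.01]
  delta_rot:
    - [0,0,0]
    - [0,0,0]
    - [0,0,0]
    - [0,0,0]
    - [0,0,0]
  gripper: 0.2

```text
clock: 26.48
position: [0.4231, 0.3665, 0.0348]
tool_rot: [3.141, -0.0, 1.742]
force: [-0.7, 0.0, 0.2]
grip_width: 0.0509
finger_force: 0.0
```

apply_moves:
  linear:
    - [0,0,-0.15]
    - [0,0,-0.35]
    - [0,0,-0.6]
    - [0,0,-0.8]
    - [0,0,-1]
  delta_rot:
    - [0,0,0]
    - [0,0,0]
    - [0,0,0]
    - [0,0,0]
    - [0,0,0]

```text
clock: 26.9
position: [0.423, 0.3664, 0.1359]
tool_rot: [3.141, -0.0, 1.742]
force: [-0.3, 0.4, 1.1]
grip_width: 0.0514
finger_force: 0.0
```

apply_moves:
  linear:
    - [-0.1,0.1,-0.1]
    - [-0.25,0.22,-0.2]
    - [-0.4,0.35,-0.3]
    - [-0.55,0.45,-0.4]
    - [-0.64,0.56,-0.4]
  delta_rot:
    - [0,0,0]
    - [0,0,0]
    - [0,0,0]
    - [0,0,0]
    - [0,0,0]
  gripper: 1

```text
clock: 27.32
position: [0.4906, 0.3116, 0.1767]
tool_rot: [3.14, -0.001, 1.741]
force: [0.5, -0.1, 0.9]
grip_width: 0.0851
finger_force: 0.0
```

apply_moves:
  linear:
    - [-0.15,0.12,0]
    - [-0.3,0.25,0]
    - [-0.45,0.4,0]
    - [-0.6,0.5,0]
    - [-0.64,0.55,0]
  delta_rot:
    - [0,0,0]
    - [0,0,0]
    - [0,0,0]
    - [0,0,0]
    - [0,0,0]

```text
clock: 27.73
position: [0.5559, 0.2566, 0.1749]
tool_rot: [3.141, 0.001, 1.739]
force: [0.2, -0.3, 0.1]
grip_width: 0.0851
finger_force: 0.0
```

```bash
python3 -c "
from m import *
go((.5545,.26,.033))
grab('wrist','w7.png')
for n in('top','scene'):
    p,d=grab(n); tops(n,p,d)"|grep -E '^t |->|ctr \[ ?0.[45][0-9]+ +-?0.[123]'|grep -E 'sat [2-7].$|->|pos'
```

```text
t 27.73 pos [0.5559 0.2566 0.1749] rot [3.141e+00 1.000e-03 1.739e+00] F [ 0.2 -0.3  0.1] w 0.0851 ff 0.0 q [-0.82  0.6   0.43  1.71 -0.31  0.9  -0.09]
-> (0.5545, 0.26, 0.033) shift mm [  3.8  -0.9 141.9]
top [185. 223.] 432 z 0.0887 ctr [0.5501 0.2547] mean [0.5524 0.2524] r 0.0378 sat 54
top [184. 268.] 392 z 0.0765 ctr [0.4256 0.2563] mean [0.4256 0.2557] r 0.0285 sat 58
scene [380. 247.] 82 z 0.0604 ctr [0.4229 0.3678] mean [0.4246 0.3676] r 0.016 sat 68
scene [351. 259.] 217 z 0.061 ctr [0.5451 0.3642] mean [0.5456 0.3639] r 0.0256 sat 74
```

View pics/w7.png

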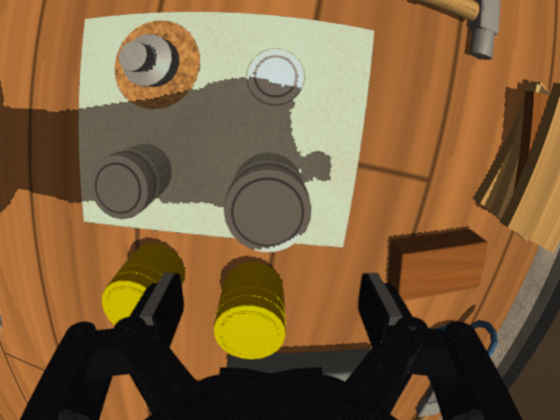

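The weight is back on its cork (157,63). The large tub's lid spans columns 225–310 and rows 165–248, so its centre is about (267,206).

```bash
python3 -c "
from h import *
go((.5545,.26,.033))
s=dict(position=np.array([.5559,.2566,.1749]),tool_rot=np.array([3.141,.001,1.739]))
print(wrist_xy(267,207,.084),wrist_xy(267,207,.084,s))"
```

```text
t 27.88 pos [0.5539 0.2595 0.1746] rot [-3.141 -0.     1.742] F [0.7 1.  0.4] w 0.0855 ff 0.0 q [-0.82  0.6   0.43  1.71 -0.31  0.9  -0.1 ]
-> (0.5545, 0.26, 0.033) shift mm [  0.4   0.7 141.6]
[0.5511 0.2655 0.084 ] [0.5532 0.2624 0.084 ]
```

apply_moves:
  linear:
    - [0.015,0,0.15]
    - [0.015,0,0.3]
    - [0.015,0,0.5]
    - [0.015,0,0.7]
    - [0.015,0,0.85]
  delta_rot:
    - [0,0,0]
    - [0,0,0]
    - [0,0,0]
    - [0,0,0]
    - [0,0,0]

```text
clock: 28.3
position: [0.5524, 0.2621, 0.0883]
tool_rot: [-3.14, -0.0, 1.744]
force: [-0.5, 0.2, 0.4]
grip_width: 0.0853
finger_force: 0.0
```

apply_moves:
  linear:
    - [0,0,0.12]
    - [0,0,0.24]
    - [0,0,0.36]
    - [0,0,0.48]
    - [0,0,0.58]
  delta_rot:
    - [0,0,0]
    - [0,0,0]
    - [0,0,0]
    - [0,0,0]
    - [0,0,0]

```text
clock: 28.72
position: [0.5538, 0.2609, 0.0307]
tool_rot: [-3.141, -0.0, 1.742]
force: [-0.9, 1.0, -0.2]
grip_width: 0.0857
finger_force: 0.0
```

apply_moves:
  linear:
    - [0,0,0]
    - [0,0,0]
    - [0,0,0]
    - [0,0,0]
    - [0,0,0]
  delta_rot:
    - [0,0,0]
    - [0,0,0]
    - [0,0,0]
    - [0,0,0]
    - [0,0,0]
  gripper: -1
  force: 30

```text
clock: 29.13
position: [0.5541, 0.2608, 0.0322]
tool_rot: [3.141, -0.0, 1.742]
force: [0.1, 0.5, -4.3]
grip_width: 0.0674
finger_force: 35.0
```

apply_moves:
  linear:
    - [0,0,0]
    - [0,0,0]
    - [0,0,0]
    - [0,0,0]
    - [0,0,0]
  delta_rot:
    - [0,0,0]
    - [0,0,0]
    - [0,0,0]
    - [0,0,0]
    - [0,0,0]

```text
clock: 29.55
position: [0.554, 0.2607, 0.0318]
tool_rot: [3.142, 0.0, 1.742]
force: [-0.0, 0.1, -4.0]
grip_width: 0.0676
finger_force: 35.0
```

apply_moves:
  linear:
    - [0,0,-0.1]
    - [0,0,-0.25]
    - [0,0,-0.5]
    - [0,0,-0.75]
    - [0,0,-1]
  delta_rot:
    - [0,0,0]
    - [0,0,0]
    - [0,0,0]
    - [0,0,0]
    - [0,0,0]

```text
clock: 29.97
position: [0.5539, 0.2605, 0.1336]
tool_rot: [-3.142, 0.0, 1.742]
force: [0.3, 0.8, -2.9]
grip_width: 0.0677
finger_force: 35.4
```

```bash
python3 -c "
from h import *
go((.649,-.0415,.17))"
```

```text
t 29.97 pos [0.5539 0.2605 0.1336] rot [-3.142  0.     1.742] F [ 0.3  0.8 -2.9] w 0.0677 ff 35.4 q [-0.81  0.66  0.4   1.74 -0.33  0.82 -0.07]
-> (0.649, -0.0415, 0.17) shift mm [-313.8   42.4  -36.4]
```

apply_moves:
  linear:
    - [-0.1,0.01,-0.1]
    - [-0.25,0.03,-0.2]
    - [-0.42,0.05,-0.3]
    - [-0.6,0.08,-0.37]
    - [-0.785,0.106,-0.37]
  delta_rot:
    - [0,0,0]
    - [0,0,0]
    - [0,0,0]
    - [0,0,0]
    - [0,0,0]

```text
clock: 30.38
position: [0.5787, 0.1824, 0.1698]
tool_rot: [3.141, 0.0, 1.741]
force: [-0.7, 0.8, -3.7]
grip_width: 0.0671
finger_force: 35.6
```

apply_moves:
  linear:
    - [-0.16,0.02,0]
    - [-0.32,0.04,0]
    - [-0.48,0.06,0]
    - [-0.64,0.08,0]
    - [-0.785,0.106,0]
  delta_rot:
    - [0,0,0]
    - [0,0,0]
    - [0,0,0]
    - [0,0,0]
    - [0,0,0]

```text
clock: 30.8
position: [0.6015, 0.106, 0.1683]
tool_rot: [-3.14, 0.001, 1.74]
force: [-0.3, 0.1, -3.5]
grip_width: 0.0671
finger_force: 35.6
```

apply_moves:
  linear:
    - [-0.16,0.02,0]
    - [-0.32,0.04,0]
    - [-0.48,0.06,0]
    - [-0.64,0.08,0]
    - [-0.785,0.106,0]
  delta_rot:
    - [0,0,0]
    - [0,0,0]
    - [0,0,0]
    - [0,0,0]
    - [0,0,0]

```text
clock: 31.22
position: [0.625, 0.0305, 0.1683]
tool_rot: [-3.14, 0.001, 1.74]
force: [-0.5, -0.2, -3.7]
grip_width: 0.0674
finger_force: 35.6
```

apply_moves:
  linear:
    - [-0.2,0.02,0]
    - [-0.4,0.05,0]
    - [-0.6,0.08,0]
    - [-0.75,0.1,0]
    - [-0.785,0.106,0]
  delta_rot:
    - [0,0,0]
    - [0,0,0]
    - [0,0,0]
    - [0,0,0]
    - [0,0,0]

```text
clock: 31.63
position: [0.6487, -0.0472, 0.1683]
tool_rot: [-3.14, 0.002, 1.737]
force: [-0.9, -0.5, -3.4]
grip_width: 0.0673
finger_force: 35.6
```

apply_moves:
  linear:
    - [0,0,0.1]
    - [0,0,0.2]
    - [0,0,0.3]
    - [0,0,0.4]
    - [0,0,0.5]
  delta_rot:
    - [0,0,0]
    - [0,0,0]
    - [0,0,0]
    - [0,0,0]
    - [0,0,0]

```text
clock: 32.05
position: [0.6488, -0.0408, 0.1172]
tool_rot: [-3.141, -0.0, 1.743]
force: [0.2, 0.3, -3.7]
grip_width: 0.0671
finger_force: 35.6
```

```bash
python3 -c "
from h import *
go((.649,-.0415,.112))"
```

```text
t 32.05 pos [ 0.6488 -0.0408  0.1172] rot [-3.141 -0.     1.743] F [ 0.2  0.3 -3.7] w 0.0671 ff 35.6 q [-0.27  0.73  0.39  1.64 -0.34  0.84  0.43]
-> (0.649, -0.0415, 0.112) shift mm [-0.8  0.1  5.2]
```

Centred. I'll lower it about 10 mm more, slowly.

apply_moves:
  linear:
    - [-0.008,0,0.02]
    - [-0.008,0,0.04]
    - [-0.008,0,0.055]
    - [-0.008,0,0.07]
    - [-0.008,0,0.085]
  delta_rot:
    - [0,0,0]
    - [0,0,0]
    - [0,0,0]
    - [0,0,0]
    - [0,0,0]

```text
clock: 32.47
position: [0.6496, -0.0422, 0.1106]
tool_rot: [3.141, 0.0, 1.742]
force: [0.3, 0.2, -1.8]
grip_width: 0.0673
finger_force: 35.6
```

apply_moves:
  linear:
    - [0,0,0.005]
    - [0,0,0.01]
    - [0,0,0.015]
    - [0,0,0.02]
    - [0,0,0.02]
  delta_rot:
    - [0,0,0]
    - [0,0,0]
    - [0,0,0]
    - [0,0,0]
    - [0,0,0]

```text
clock: 32.88
position: [0.6496, -0.0422, 0.1084]
tool_rot: [3.141, 0.0, 1.742]
force: [0.8, 0.5, -1.6]
grip_width: 0.0672
finger_force: 35.6
```

apply_moves:
  linear:
    - [0,0,0.01]
    - [0,0,0.02]
    - [0,0,0.02]
    - [0,0,0.02]
    - [0,0,0.02]
  delta_rot:
    - [0,0,0]
    - [0,0,0]
    - [0,0,0]
    - [0,0,0]
    - [0,0,0]

```text
clock: 33.3
position: [0.6495, -0.0423, 0.1064]
tool_rot: [3.141, 0.0, 1.742]
force: [1.8, 0.5, -0.5]
grip_width: 0.0674
finger_force: 35.6
```

apply_moves:
  linear:
    - [0,0,0]
    - [0,0,0]
    - [0,0,0]
    - [0,0,0]
    - [0,0,0]
  delta_rot:
    - [0,0,0]
    - [0,0,0]
    - [0,0,0]
    - [0,0,0]
    - [0,0,0]
  gripper: 1

```text
clock: 33.72
position: [0.6493, -0.0423, 0.1063]
tool_rot: [-3.142, 0.0, 1.742]
force: [0.6, -0.3, -0.1]
grip_width: 0.0856
finger_force: 0.0
```

apply_moves:
  linear:
    - [0,0,-0.1]
    - [0,0,-0.2]
    - [0,0,-0.35]
    - [0,0,-0.55]
    - [0,0,-0.75]
  delta_rot:
    - [0,0,0]
    - [0,0,0]
    - [0,0,0]
    - [0,0,0]
    - [0,0,0]

```text
clock: 34.13
position: [0.6493, -0.0424, 0.1831]
tool_rot: [3.141, 0.0, 1.742]
force: [0.3, 0.0, -0.4]
grip_width: 0.0855
finger_force: 0.0
```

apply_moves:
  linear:
    - [0,0,0]
    - [0,0,0]
    - [0,0,0]
    - [0,0,0]
    - [0,0,0]
  delta_rot:
    - [0,0,0]
    - [0,0,0]
    - [0,0,0]
    - [0,0,0]
    - [0,0,0]

```text
clock: 34.55
position: [0.6491, -0.0422, 0.1808]
tool_rot: [-3.141, -0.0, 1.742]
force: [0.2, -0.3, -0.3]
grip_width: 0.0852
finger_force: 0.0
```

apply_moves:
  linear:
    - [0,0,0]
    - [0,0,0]
    - [0,0,0]
    - [0,0,0]
    - [0,0,0]
  delta_rot:
    - [0,0,0]
    - [0,0,0]
    - [0,0,0]
    - [0,0,0]
    - [0,0,0]

```text
clock: 34.97
position: [0.6493, -0.0423, 0.1812]
tool_rot: [-3.141, 0.0, 1.742]
force: [-0.1, -0.2, -0.4]
grip_width: 0.0856
finger_force: 0.0
```

```bash
python3 -c "
from h import *
go()
grab('wrist','w8.png')"
```

```text
t 34.97 pos [ 0.6493 -0.0423  0.1812] rot [-3.141  0.     1.742] F [-0.1 -0.2 -0.4] w 0.0856 ff 0.0 q [-0.29  0.65  0.42  1.59 -0.31  0.96  0.4 ]
```

View pics/w8.png

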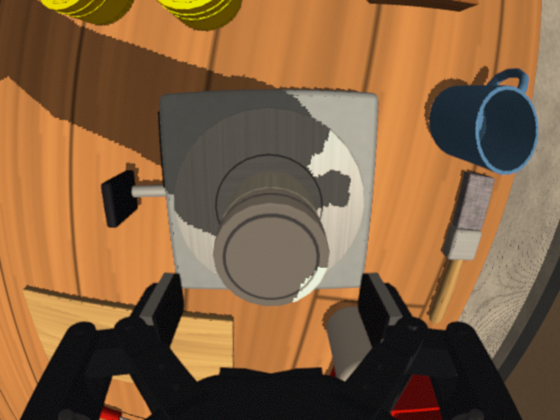

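apply_moves:
  linear:
    - [0,0,0]
    - [0,0,0]
    - [0,0,0]
    - [0,0,0]
    - [0,0,0]
  delta_rot:
    - [0,0,0]
    - [0,0,0]
    - [0,0,0]
    - [0,0,0]
    - [0,0,0]

```text
clock: 35.43
position: [0.6494, -0.0423, 0.1813]
tool_rot: [3.142, 0.0, 1.742]
force: [0.6, 0.7, -0.3]
grip_width: 0.0855
finger_force: 0.0
```

apply_moves:
  linear:
    - [0,0,0]
    - [0,0,0]
    - [0,0,0]
    - [0,0,0]
    - [0,0,0]
  delta_rot:
    - [0,0,0]
    - [0,0,0]
    - [0,0,0]
    - [0,0,0]
    - [0,0,0]

```text
clock: 35.85
position: [0.6494, -0.0423, 0.1813]
tool_rot: [3.142, 0.0, 1.742]
force: [0.3, -0.1, -0.6]
grip_width: 0.0854
finger_force: 0.0
```

The large tub stands upright and centred on the ring, and has been left alone for over 1.7 s. Next I'll move it to the board.

apply_moves:
  linear:
    - [0,0,0.15]
    - [0,0,0.3]
    - [0,0,0.5]
    - [0,0,0.65]
    - [0,0,0.75]
  delta_rot:
    - [0,0,0]
    - [0,0,0]
    - [0,0,0]
    - [0,0,0]
    - [0,0,0]

```text
clock: 36.27
position: [0.6488, -0.0421, 0.1047]
tool_rot: [-3.14, -0.0, 1.742]
force: [0.3, 1.0, 0.4]
grip_width: 0.0856
finger_force: 0.0
```

apply_moves:
  linear:
    - [0,0,0]
    - [0,0,0]
    - [0,0,0]
    - [0,0,0]
    - [0,0,0]
  delta_rot:
    - [0,0,0]
    - [0,0,0]
    - [0,0,0]
    - [0,0,0]
    - [0,0,0]
  gripper: -1

```text
clock: 36.68
position: [0.6496, -0.0424, 0.107]
tool_rot: [3.141, 0.0, 1.742]
force: [-1.6, 0.1, -0.3]
grip_width: 0.0674
finger_force: 39.0
```

apply_moves:
  linear:
    - [0,0,-0.05]
    - [0,0,-0.12]
    - [0,0,-0.25]
    - [0,0,-0.4]
    - [0,0,-0.55]
  delta_rot:
    - [0,0,0]
    - [0,0,0]
    - [0,0,0]
    - [0,0,0]
    - [0,0,0]

```text
clock: 37.1
position: [0.6495, -0.0423, 0.1631]
tool_rot: [3.141, 0.0, 1.742]
force: [0.1, 0.3, -3.7]
grip_width: 0.0674
finger_force: 38.6
```

apply_moves:
  linear:
    - [-0.12,-0.06,0]
    - [-0.27,-0.13,0]
    - [-0.43,-0.2,0]
    - [-0.6,-0.28,0]
    - [-0.785,-0.369,0]
  delta_rot:
    - [0,0,0]
    - [0,0,0]
    - [0,0,0]
    - [0,0,0]
    - [0,0,0]

```text
clock: 37.52
position: [0.6263, -0.1266, 0.1623]
tool_rot: [3.141, 0.0, 1.743]
force: [0.4, -0.2, -3.5]
grip_width: 0.0672
finger_force: 38.8
```

apply_moves:
  linear:
    - [-0.16,-0.07,0]
    - [-0.32,-0.15,0]
    - [-0.48,-0.22,0]
    - [-0.64,-0.3,0]
    - [-0.785,-0.369,0]
  delta_rot:
    - [0,0,0]
    - [0,0,0]
    - [0,0,0]
    - [0,0,0]
    - [0,0,0]

```text
clock: 37.93
position: [0.6029, -0.2111, 0.1623]
tool_rot: [3.141, 0.001, 1.741]
force: [-0.3, 0.0, -3.4]
grip_width: 0.0673
finger_force: 38.8
```

apply_moves:
  linear:
    - [-0.2,-0.09,0]
    - [-0.4,-0.18,0]
    - [-0.6,-0.28,0]
    - [-0.74,-0.35,0.1]
    - [-0.785,-0.369,0.2]
  delta_rot:
    - [0,0,0]
    - [0,0,0]
    - [0,0,0]
    - [0,0,0]
    - [0,0,0]

```text
clock: 38.35
position: [0.5793, -0.2969, 0.1425]
tool_rot: [3.141, 0.002, 1.739]
force: [-0.4, -0.3, -4.5]
grip_width: 0.0668
finger_force: 38.8
```

apply_moves:
  linear:
    - [0,0,0.2]
    - [0,0,0.4]
    - [0,0,0.6]
    - [0,0,0.75]
    - [0,0,0.85]
  delta_rot:
    - [0,0,0]
    - [0,0,0]
    - [0,0,0]
    - [0,0,0]
    - [0,0,0]

```text
clock: 38.77
position: [0.5801, -0.2925, 0.0549]
tool_rot: [-3.14, -0.001, 1.742]
force: [-0.5, -0.3, -4.1]
grip_width: 0.0675
finger_force: 38.7
```

```bash
python3 -c "
from h import *
go((.58,-.293,.044))"
```

```text
t 38.77 pos [ 0.5801 -0.2925  0.0549] rot [-3.140e+00 -1.000e-03  1.742e+00] F [-0.5 -0.3 -4.1] w 0.0675 ff 38.7 q [ 0.16  0.81  0.34  1.66 -0.37  0.74  0.85]
-> (0.58, -0.293, 0.044) shift mm [-0.5 -0.1 10.9]
```

apply_moves:
  linear:
    - [0,0,0.04]
    - [0,0,0.065]
    - [0,0,0.08]
    - [0,0,0.09]
    - [0,0,0.1]
  delta_rot:
    - [0,0,0]
    - [0,0,0]
    - [0,0,0]
    - [0,0,0]
    - [0,0,0]

```text
clock: 39.18
position: [0.5808, -0.2933, 0.047]
tool_rot: [3.141, 0.001, 1.742]
force: [-0.7, -0.2, -3.4]
grip_width: 0.0677
finger_force: 38.7
```

apply_moves:
  linear:
    - [0,0,0.007]
    - [0,0,0.012]
    - [0,0,0.016]
    - [0,0,0.016]
    - [0,0,0.016]
  delta_rot:
    - [0,0,0]
    - [0,0,0]
    - [0,0,0]
    - [0,0,0]
    - [0,0,0]

```text
clock: 39.6
position: [0.5804, -0.2932, 0.0448]
tool_rot: [3.142, 0.0, 1.742]
force: [-0.3, 0.7, -3.0]
grip_width: 0.067
finger_force: 38.7
```

apply_moves:
  linear:
    - [0,0,0.004]
    - [0,0,0.008]
    - [0,0,0.012]
    - [0,0,0.016]
    - [0,0,0.016]
  delta_rot:
    - [0,0,0]
    - [0,0,0]
    - [0,0,0]
    - [0,0,0]
    - [0,0,0]

```text
clock: 40.02
position: [0.5805, -0.2932, 0.0441]
tool_rot: [3.141, -0.0, 1.742]
force: [-4.6, 3.3, 14.5]
grip_width: 0.0672
finger_force: 40.4
```

apply_moves:
  linear:
    - [0,0,-0.005]
    - [0,0,-0.005]
    - [0,0,-0.005]
    - [0,0,-0.005]
    - [0,0,-0.005]
  delta_rot:
    - [0,0,0]
    - [0,0,0]
    - [0,0,0]
    - [0,0,0]
    - [0,0,0]
  gripper: 1

```text
clock: 40.43
position: [0.5804, -0.2932, 0.0435]
tool_rot: [-3.142, 0.0, 1.742]
force: [0.1, 0.7, -0.3]
grip_width: 0.0851
finger_force: 0.0
```

apply_moves:
  linear:
    - [0,0,-0.15]
    - [0,0,-0.35]
    - [0,0,-0.6]
    - [0,0,-0.8]
    - [0,0,-1]
  delta_rot:
    - [0,0,0]
    - [0,0,0]
    - [0,0,0]
    - [0,0,0]
    - [0,0,0]

```text
clock: 40.85
position: [0.5805, -0.2934, 0.146]
tool_rot: [3.141, 0.001, 1.742]
force: [-0.1, -0.7, -0.5]
grip_width: 0.0855
finger_force: 0.0
```

apply_moves:
  linear:
    - [0.18,-0.02,-0.1]
    - [0.36,-0.04,-0.2]
    - [0.54,-0.06,-0.25]
    - [0.72,-0.08,-0.25]
    - [0.94,-0.1,-0.25]
  delta_rot:
    - [0,0,0]
    - [0,0,0]
    - [0,0,0]
    - [0,0,0]
    - [0,0,0]

```text
clock: 41.27
position: [0.5544, -0.2022, 0.1702]
tool_rot: [3.14, 0.001, 1.741]
force: [0.8, -0.6, -0.7]
grip_width: 0.0854
finger_force: 0.0
```

apply_moves:
  linear:
    - [0.18,-0.02,0]
    - [0.36,-0.04,0]
    - [0.54,-0.06,0]
    - [0.72,-0.08,0]
    - [0.94,-0.1,0]
  delta_rot:
    - [0,0,0]
    - [0,0,0]
    - [0,0,0]
    - [0,0,0]
    - [0,0,0]

```text
clock: 41.68
position: [0.5285, -0.1112, 0.1697]
tool_rot: [3.141, 0.0, 1.741]
force: [1.0, 0.1, -0.5]
grip_width: 0.0855
finger_force: 0.0
```

```bash
python3 -c "
from m import *
go((.4265,.2565,.17))
for n in('top','scene'):
    p,d=grab(n); tops(n,p,d)"|grep -E '^t |->|ctr \[ ?0.[3456][0-9]+ +-?0.[0123][0-9]+\] mean'
```

```text
t 41.68 pos [ 0.5285 -0.1112  0.1697] rot [3.141 0.    1.741] F [ 1.   0.1 -0.5] w 0.0855 ff 0.0 q [-0.21  0.5   0.43  1.9  -0.28  0.79  0.54]
-> (0.4265, 0.2565, 0.17) shift mm [379.7 -38.2  -0.5]
top [283. 186.] 3616 z 0.0839 ctr [ 0.6475 -0.0389] mean [ 0.6507 -0.0323] r 0.0799 sat 30
top [383. 208.] 450 z 0.1003 ctr [ 0.581  -0.2922] mean [ 0.5805 -0.2948] r 0.0339 sat 20
top [226. 221.] 520 z 0.0886 ctr [0.5559 0.1396] mean [0.5561 0.1396] r 0.0337 sat 205
top [147. 227.] 256 z 0.0647 ctr [0.5419 0.3633] mean [0.5415 0.362 ] r 0.0226 sat 30
top [225. 261.] 524 z 0.0888 ctr [0.443  0.1414] mean [0.443 0.141] r 0.0337 sat 205
top [184. 268.] 390 z 0.0767 ctr [0.4254 0.2563] mean [0.4255 0.2554] r 0.0282 sat 27
top [146. 270.] 152 z 0.0632 ctr [0.4226 0.3666] mean [0.4223 0.3671] r 0.0126 sat 44
scene [237. 171.] 346 z 0.0966 ctr [ 0.5829 -0.2922] mean [ 0.5857 -0.2893] r 0.0366 sat 80
scene [284. 194.] 89 z 0.0675 ctr [ 0.5074 -0.0634] mean [ 0.5083 -0.0633] r 0.0237 sat 143
scene [255. 210.] 1934 z 0.0808 ctr [ 0.6479 -0.0361] mean [ 0.6519 -0.0346] r 0.0839 sat 60
scene [331. 213.] 405 z 0.0852 ctr [0.4443 0.1418] mean [0.4469 0.1431] r 0.0365 sat 224
scene [305. 222.] 428 z 0.0849 ctr [0.5597 0.1385] mean [0.5596 0.141 ] r 0.0373 sat 226
scene [356. 229.] 296 z 0.0732 ctr [0.4278 0.2539] mean [0.4287 0.2575] r 0.0311 sat 75
scene [380. 247.] 84 z 0.0606 ctr [0.4245 0.3659] mean [0.4244 0.3678] r 0.016 sat 69
scene [351. 259.] 218 z 0.0614 ctr [0.5451 0.3604] mean [0.5448 0.364 ] r 0.0253 sat 72
```

apply_moves:
  linear:
    - [0.18,-0.02,0]
    - [0.36,-0.04,0]
    - [0.54,-0.06,0]
    - [0.72,-0.08,0]
    - [0.95,-0.095,0]
  delta_rot:
    - [0,0,0]
    - [0,0,0]
    - [0,0,0]
    - [0,0,0]
    - [0,0,0]

```text
clock: 42.2
position: [0.5031, -0.0198, 0.1695]
tool_rot: [3.141, 0.0, 1.74]
force: [-0.4, -0.5, 0.3]
grip_width: 0.0853
finger_force: 0.0
```

apply_moves:
  linear:
    - [0.18,-0.02,0]
    - [0.36,-0.04,0]
    - [0.54,-0.06,0]
    - [0.72,-0.08,0]
    - [0.95,-0.095,0]
  delta_rot:
    - [0,0,0]
    - [0,0,0]
    - [0,0,0]
    - [0,0,0]
    - [0,0,0]

```text
clock: 42.62
position: [0.4777, 0.0724, 0.1695]
tool_rot: [3.141, 0.0, 1.74]
force: [0.3, -0.4, -0.1]
grip_width: 0.0853
finger_force: 0.0
```

apply_moves:
  linear:
    - [0.18,-0.02,0]
    - [0.36,-0.04,0]
    - [0.54,-0.06,0]
    - [0.72,-0.08,0]
    - [0.95,-0.095,0]
  delta_rot:
    - [0,0,0]
    - [0,0,0]
    - [0,0,0]
    - [0,0,0]
    - [0,0,0]

```text
clock: 43.03
position: [0.4523, 0.1645, 0.1695]
tool_rot: [3.141, -0.0, 1.74]
force: [-0.5, -0.3, 0.3]
grip_width: 0.0851
finger_force: 0.0
```

apply_moves:
  linear:
    - [0.18,-0.02,0]
    - [0.36,-0.04,0]
    - [0.54,-0.06,0]
    - [0.72,-0.08,0]
    - [0.88,-0.095,0]
  delta_rot:
    - [0,0,0]
    - [0,0,0]
    - [0,0,0]
    - [0,0,0]
    - [0,0,0]

```text
clock: 43.45
position: [0.4278, 0.2506, 0.1695]
tool_rot: [3.141, -0.001, 1.742]
force: [0.6, -0.1, 0.8]
grip_width: 0.0853
finger_force: 0.0
```

apply_moves:
  linear:
    - [0,0,0]
    - [0,0,0]
    - [0,0,0.1]
    - [0,0,0.2]
    - [0,0,0.3]
  delta_rot:
    - [0,0,0]
    - [0,0,0]
    - [0,0,0]
    - [0,0,0]
    - [0,0,0]

```text
clock: 43.87
position: [0.4279, 0.2489, 0.1376]
tool_rot: [-3.142, 0.0, 1.741]
force: [-0.2, 0.0, -0.5]
grip_width: 0.0853
finger_force: 0.0
```

```bash
python3 -c "
from m import *
go((.4263,.2563,.025))
p,d=grab('scene'); tops('scene',p,d)"|grep -E '^t |->|ctr \[ ?0.[3456][0-9]+ +-?0.[0123][0-9]+\] mean'
```

```text
t 43.87 pos [0.4279 0.2489 0.1376] rot [-3.142  0.     1.741] F [-0.2  0.  -0.5] w 0.0853 ff 0.0 q [-0.94  0.49  0.39  2.04 -0.29  0.67 -0.2 ]
-> (0.4263, 0.2563, 0.025) shift mm [  7.5  -0.3 112.6]
scene [368. 193.] 90 z 0.1953 ctr [0.3759 0.2428] mean [0.3798 0.2467] r 0.0154 sat 134
scene [284. 194.] 89 z 0.067 ctr [ 0.5071 -0.0605] mean [ 0.5078 -0.0609] r 0.0231 sat 141
scene [255. 210.] 1944 z 0.0807 ctr [ 0.6512 -0.0385] mean [ 0.6522 -0.0354] r 0.0828 sat 61
scene [331. 213.] 401 z 0.0852 ctr [0.4447 0.1412] mean [0.4464 0.1428] r 0.0354 sat 227
scene [305. 223.] 430 z 0.085 ctr [0.5581 0.1396] mean [0.5593 0.1405] r 0.0359 sat 227
scene [356. 229.] 295 z 0.0736 ctr [0.4266 0.2546] mean [0.4283 0.2579] r 0.0314 sat 82
scene [380. 247.] 81 z 0.0609 ctr [0.4243 0.3675] mean [0.4248 0.3683] r 0.0158 sat 68
scene [342. 261.] 219 z 0.0612 ctr [0.5706 0.3563] mean [0.5708 0.357 ] r 0.0239 sat 72
```

The small tub has just been knocked to about (.57,.357); I'll use that position when I get to it. Continuing with the medium.

apply_moves:
  linear:
    - [0.04,0,0]
    - [0.075,0,0.08]
    - [0.075,0,0.2]
    - [0.075,0,0.35]
    - [0.075,0,0.5]
  delta_rot:
    - [0,0,0]
    - [0,0,0]
    - [0,0,0]
    - [0,0,0]
    - [0,0,0]

```text
clock: 44.33
position: [0.4265, 0.2577, 0.0879]
tool_rot: [3.141, -0.0, 1.742]
force: [-0.1, -0.2, -1.0]
grip_width: 0.0854
finger_force: 0.0
```

apply_moves:
  linear:
    - [0,0,0.15]
    - [0,0,0.3]
    - [0,0,0.45]
    - [0,0,0.55]
    - [0,0,0.62]
  delta_rot:
    - [0,0,0]
    - [0,0,0]
    - [0,0,0]
    - [0,0,0]
    - [0,0,0]

```text
clock: 44.75
position: [0.4261, 0.2572, 0.0254]
tool_rot: [-3.141, 0.0, 1.742]
force: [-0.8, -0.7, 0.4]
grip_width: 0.0853
finger_force: 0.0
```

apply_moves:
  linear:
    - [0,0,0]
    - [0,0,0]
    - [0,0,0]
    - [0,0,0]
    - [0,0,0]
  delta_rot:
    - [0,0,0]
    - [0,0,0]
    - [0,0,0]
    - [0,0,0]
    - [0,0,0]
  gripper: -1
  force: 25

```text
clock: 45.17
position: [0.4267, 0.2574, 0.0271]
tool_rot: [3.141, -0.0, 1.742]
force: [-0.7, 0.4, 3.7]
grip_width: 0.0565
finger_force: 27.2
```

apply_moves:
  linear:
    - [0,0,0]
    - [0,0,0]
    - [0,0,0]
    - [0,0,0]
    - [0,0,0]
  delta_rot:
    - [0,0,0]
    - [0,0,0]
    - [0,0,0]
    - [0,0,0]
    - [0,0,0]

```text
clock: 45.58
position: [0.4267, 0.2574, 0.0271]
tool_rot: [3.141, -0.001, 1.742]
force: [-0.9, -0.1, 7.6]
grip_width: 0.0562
finger_force: 27.4
```

apply_moves:
  linear:
    - [0,0,-0.1]
    - [0,0,-0.25]
    - [0,0,-0.5]
    - [0,0,-0.75]
    - [0,0,-1]
  delta_rot:
    - [0,0,0]
    - [0,0,0]
    - [0,0,0]
    - [0,0,0]
    - [0,0,0]

```text
clock: 46.0
position: [0.4261, 0.2568, 0.1283]
tool_rot: [-3.141, 0.0, 1.742]
force: [0.4, 0.4, -2.7]
grip_width: 0.0565
finger_force: 27.5
```

```bash
python3 -c "
from m import *
go((.649,-.0415,.17))"
```

```text
t 46.0 pos [0.4261 0.2568 0.1283] rot [-3.141  0.     1.742] F [ 0.4  0.4 -2.7] w 0.0565 ff 27.5 q [-0.95  0.5   0.38  2.04 -0.3   0.65 -0.2 ]
-> (0.649, -0.0415, 0.17) shift mm [-331.9  168.9  -41.7]
```

apply_moves:
  linear:
    - [-0.1,0.05,-0.1]
    - [-0.25,0.13,-0.2]
    - [-0.43,0.22,-0.3]
    - [-0.62,0.32,-0.4]
    - [-0.83,0.422,-0.4]
  delta_rot:
    - [0,0,0]
    - [0,0,0]
    - [0,0,0]
    - [0,0,0]
    - [0,0,0]

```text
clock: 46.42
position: [0.4833, 0.1817, 0.1683]
tool_rot: [3.14, -0.001, 1.742]
force: [0.6, 0.1, -2.2]
grip_width: 0.0563
finger_force: 27.5
```

apply_moves:
  linear:
    - [-0.17,0.08,0]
    - [-0.33,0.17,0]
    - [-0.5,0.25,0]
    - [-0.66,0.34,0]
    - [-0.83,0.422,0]
  delta_rot:
    - [0,0,0]
    - [0,0,0]
    - [0,0,0]
    - [0,0,0]
    - [0,0,0]

```text
clock: 46.83
position: [0.5383, 0.1065, 0.1666]
tool_rot: [-3.141, 0.0, 1.742]
force: [1.0, 0.2, -2.2]
grip_width: 0.0563
finger_force: 27.5
```

apply_moves:
  linear:
    - [-0.17,0.08,0]
    - [-0.33,0.17,0]
    - [-0.5,0.25,0]
    - [-0.66,0.34,0]
    - [-0.83,0.422,0]
  delta_rot:
    - [0,0,0]
    - [0,0,0]
    - [0,0,0]
    - [0,0,0]
    - [0,0,0]

```text
clock: 47.25
position: [0.5939, 0.0319, 0.1665]
tool_rot: [-3.141, 0.0, 1.742]
force: [-0.2, -0.1, -1.4]
grip_width: 0.0563
finger_force: 27.5
```

apply_moves:
  linear:
    - [-0.2,0.1,0]
    - [-0.4,0.2,0]
    - [-0.6,0.31,0]
    - [-0.78,0.4,0]
    - [-0.83,0.422,0]
  delta_rot:
    - [0,0,0]
    - [0,0,0]
    - [0,0,0]
    - [0,0,0]
    - [0,0,0]

```text
clock: 47.67
position: [0.6501, -0.0454, 0.1665]
tool_rot: [-3.142, 0.002, 1.739]
force: [-0.7, -1.3, -1.4]
grip_width: 0.0565
finger_force: 27.5
```

apply_moves:
  linear:
    - [0,0,0.1]
    - [0,0,0.2]
    - [0,0,0.3]
    - [0,0,0.4]
    - [0,0,0.5]
  delta_rot:
    - [0,0,0]
    - [0,0,0]
    - [0,0,0]
    - [0,0,0]
    - [0,0,0]

```text
clock: 48.08
position: [0.6488, -0.0403, 0.1152]
tool_rot: [-3.141, -0.0, 1.743]
force: [0.3, 0.1, -2.0]
grip_width: 0.0565
finger_force: 27.5
```

```bash
python3 -c "
from m import *
go((.649,-.0415,.107))"
```

```text
t 48.08 pos [ 0.6488 -0.0403  0.1152] rot [-3.141 -0.     1.743] F [ 0.3  0.1 -2. ] w 0.0565 ff 27.5 q [-0.26  0.73  0.37  1.64 -0.33  0.84  0.41]
-> (0.649, -0.0415, 0.107) shift mm [-1.2  0.   8.2]
```

apply_moves:
  linear:
    - [-0.01,0,0.02]
    - [-0.01,0,0.045]
    - [-0.01,0,0.065]
    - [-0.01,0,0.08]
    - [-0.01,0,0.095]
  delta_rot:
    - [0,0,0]
    - [0,0,0]
    - [0,0,0]
    - [0,0,0]
    - [0,0,0]

```text
clock: 48.5
position: [0.6497, -0.0422, 0.1073]
tool_rot: [3.141, 0.0, 1.742]
force: [0.3, 0.5, -1.8]
grip_width: 0.0562
finger_force: 27.5
```

apply_moves:
  linear:
    - [0,0,0.005]
    - [0,0,0.01]
    - [0,0,0.015]
    - [0,0,0.02]
    - [0,0,0.02]
  delta_rot:
    - [0,0,0]
    - [0,0,0]
    - [0,0,0]
    - [0,0,0]
    - [0,0,0]

```text
clock: 48.92
position: [0.6496, -0.0422, 0.1052]
tool_rot: [3.141, 0.0, 1.742]
force: [0.1, 0.1, -0.0]
grip_width: 0.0564
finger_force: 27.6
```

apply_moves:
  linear:
    - [0,0,0.005]
    - [0,0,0.01]
    - [0,0,0.014]
    - [0,0,0.014]
    - [0,0,0.014]
  delta_rot:
    - [0,0,0]
    - [0,0,0]
    - [0,0,0]
    - [0,0,0]
    - [0,0,0]

```text
clock: 49.33
position: [0.6496, -0.0422, 0.1038]
tool_rot: [3.141, 0.0, 1.742]
force: [1.5, 0.7, 0.2]
grip_width: 0.0565
finger_force: 27.6
```

apply_moves:
  linear:
    - [0,0,0]
    - [0,0,0]
    - [0,0,0]
    - [0,0,0]
    - [0,0,0]
  delta_rot:
    - [0,0,0]
    - [0,0,0]
    - [0,0,0]
    - [0,0,0]
    - [0,0,0]
  gripper: 0.7

```text
clock: 49.75
position: [0.6494, -0.0423, 0.1037]
tool_rot: [-3.142, 0.0, 1.742]
force: [0.3, 1.5, 0.3]
grip_width: 0.0726
finger_force: 0.0
```

apply_moves:
  linear:
    - [0,0,-0.1]
    - [0,0,-0.2]
    - [0,0,-0.35]
    - [0,0,-0.55]
    - [0,0,-0.75]
  delta_rot:
    - [0,0,0]
    - [0,0,0]
    - [0,0,0]
    - [0,0,0]
    - [0,0,0]

```text
clock: 50.17
position: [0.6495, -0.0424, 0.1805]
tool_rot: [3.141, 0.0, 1.742]
force: [0.6, 0.2, 0.6]
grip_width: 0.0726
finger_force: 0.0
```

apply_moves:
  linear:
    - [0,0,0]
    - [0,0,0]
    - [0,0,0]
    - [0,0,0]
    - [0,0,0]
  delta_rot:
    - [0,0,0]
    - [0,0,0]
    - [0,0,0]
    - [0,0,0]
    - [0,0,0]

```text
clock: 50.58
position: [0.6492, -0.0422, 0.1782]
tool_rot: [-3.141, -0.0, 1.742]
force: [-0.2, -0.2, 1.4]
grip_width: 0.0728
finger_force: 0.0
```

apply_moves:
  linear:
    - [0,0,0]
    - [0,0,0]
    - [0,0,0]
    - [0,0,0]
    - [0,0,0]
  delta_rot:
    - [0,0,0]
    - [0,0,0]
    - [0,0,0]
    - [0,0,0]
    - [0,0,0]

```text
clock: 51.0
position: [0.6495, -0.0423, 0.1786]
tool_rot: [-3.142, 0.0, 1.742]
force: [-1.0, 0.8, 0.5]
grip_width: 0.0726
finger_force: 0.0
```

```bash
python3 -c "
from m import *
go()
for n in('top','scene'):
    p,d=grab(n); tops(n,p,d)"|grep -E '^t |->|ctr \[ ?0.[3456][0-9]+ +-?0.[0123][0-9]+\] mean'
```

```text
t 51.0 pos [ 0.6495 -0.0423  0.1786] rot [-3.142  0.     1.742] F [-1.   0.8  0.5] w 0.0726 ff 0.0 q [-0.28  0.65  0.4   1.59 -0.3   0.96  0.39]
top [256. 172.] 190 z 0.0573 ctr [0.687  0.0465] mean [0.6954 0.0536] r 0.0395 sat 38
top [322. 205.] 184 z 0.0571 ctr [ 0.6072 -0.1263] mean [ 0.598  -0.1312] r 0.0404 sat 29
top [379. 209.] 603 z 0.1004 ctr [ 0.5814 -0.2922] mean [ 0.5815 -0.2917] r 0.0338 sat 26
top [226. 221.] 519 z 0.0887 ctr [0.5558 0.1395] mean [0.556  0.1394] r 0.0338 sat 208
top [150. 218.] 255 z 0.0647 ctr [0.5674 0.3554] mean [0.5679 0.3552] r 0.0234 sat 30
top [223. 260.] 410 z 0.0892 ctr [0.4432 0.1418] mean [0.4447 0.1454] r 0.0337 sat 200
top [145. 270.] 120 z 0.0636 ctr [0.4225 0.3664] mean [0.4224 0.3671] r 0.0131 sat 42
scene [235. 173.] 254 z 0.0978 ctr [ 0.6331 -0.1755] mean [ 0.6212 -0.2319] r 0.1646 sat 79
scene [255. 208.] 2059 z 0.1322 ctr [ 0.6535 -0.0424] mean [ 0.6571 -0.0341] r 0.0309 sat 69
scene [284. 194.] 90 z 0.0669 ctr [ 0.5066 -0.0646] mean [ 0.5072 -0.0634] r 0.0232 sat 145
scene [305. 223.] 432 z 0.0852 ctr [0.5579 0.1421] mean [0.5594 0.1418] r 0.0381 sat 228
scene [380. 247.] 81 z 0.0611 ctr [0.4231 0.3687] mean [0.4246 0.3678] r 0.0149 sat 68
scene [342. 261.] 218 z 0.0613 ctr [0.5729 0.3546] mean [0.5714 0.3569] r 0.0255 sat 72
```

apply_moves:
  linear:
    - [0,0,0]
    - [0,0,0]
    - [0,0,0]
    - [0,0,0]
    - [0,0,0]
  delta_rot:
    - [0,0,0]
    - [0,0,0]
    - [0,0,0]
    - [0,0,0]
    - [0,0,0]

```text
clock: 51.52
position: [0.6495, -0.0422, 0.1787]
tool_rot: [-3.142, 0.0, 1.742]
force: [0.2, 0.7, -0.5]
grip_width: 0.0728
finger_force: 0.0
```

apply_moves:
  linear:
    - [0,0,0]
    - [0,0,0]
    - [0,0,0]
    - [0,0,0]
    - [0,0,0]
  delta_rot:
    - [0,0,0]
    - [0,0,0]
    - [0,0,0]
    - [0,0,0]
    - [0,0,0]

```text
clock: 51.93
position: [0.6495, -0.0422, 0.1787]
tool_rot: [-3.142, -0.0, 1.742]
force: [-0.4, -0.5, 0.6]
grip_width: 0.0724
finger_force: 0.0
```

apply_moves:
  linear:
    - [0,0,0.15]
    - [0,0,0.3]
    - [0,0,0.5]
    - [0,0,0.65]
    - [0,0,0.75]
  delta_rot:
    - [0,0,0]
    - [0,0,0]
    - [0,0,0]
    - [0,0,0]
    - [0,0,0]

```text
clock: 52.35
position: [0.6489, -0.0421, 0.1022]
tool_rot: [-3.14, -0.0, 1.742]
force: [-0.8, -0.5, -0.3]
grip_width: 0.0723
finger_force: 0.0
```

apply_moves:
  linear:
    - [0,0,0]
    - [0,0,0]
    - [0,0,0]
    - [0,0,0]
    - [0,0,0]
  delta_rot:
    - [0,0,0]
    - [0,0,0]
    - [0,0,0]
    - [0,0,0]
    - [0,0,0]
  gripper: -1

```text
clock: 52.77
position: [0.6499, -0.0423, 0.1045]
tool_rot: [3.14, 0.0, 1.742]
force: [0.7, -1.2, -1.4]
grip_width: 0.0561
finger_force: 31.8
```

apply_moves:
  linear:
    - [0,0,-0.05]
    - [0,0,-0.12]
    - [0,0,-0.25]
    - [0,0,-0.4]
    - [0,0,-0.58]
  delta_rot:
    - [0,0,0]
    - [0,0,0]
    - [0,0,0]
    - [0,0,0]
    - [0,0,0]

```text
clock: 53.18
position: [0.6493, -0.0423, 0.1631]
tool_rot: [-3.141, 0.0, 1.742]
force: [0.2, 0.4, -1.7]
grip_width: 0.0562
finger_force: 31.6
```

apply_moves:
  linear:
    - [-0.12,-0.11,0]
    - [-0.27,-0.25,0]
    - [-0.43,-0.4,0]
    - [-0.6,-0.55,0]
    - [-0.762,-0.702,0]
  delta_rot:
    - [0,0,0]
    - [0,0,0]
    - [0,0,0]
    - [0,0,0]
    - [0,0,0]

```text
clock: 53.6
position: [0.5926, -0.1305, 0.1627]
tool_rot: [3.141, 0.0, 1.742]
force: [0.3, -0.5, -2.1]
grip_width: 0.0566
finger_force: 31.6
```

apply_moves:
  linear:
    - [-0.15,-0.14,0]
    - [-0.3,-0.28,0]
    - [-0.46,-0.42,0]
    - [-0.61,-0.56,0]
    - [-0.762,-0.702,0]
  delta_rot:
    - [0,0,0]
    - [0,0,0]
    - [0,0,0]
    - [0,0,0]
    - [0,0,0]

```text
clock: 54.02
position: [0.5363, -0.2175, 0.1626]
tool_rot: [3.141, 0.0, 1.742]
force: [0.6, -0.2, -1.7]
grip_width: 0.0559
finger_force: 31.6
```

apply_moves:
  linear:
    - [-0.2,-0.18,0]
    - [-0.4,-0.37,0]
    - [-0.6,-0.55,0]
    - [-0.74,-0.68,0]
    - [-0.762,-0.702,0.1]
  delta_rot:
    - [0,0,0]
    - [0,0,0]
    - [0,0,0]
    - [0,0,0]
    - [0,0,0]

```text
clock: 54.43
position: [0.479, -0.3077, 0.1541]
tool_rot: [3.14, 0.003, 1.737]
force: [0.0, -0.6, -1.1]
grip_width: 0.0566
finger_force: 31.6
```

apply_moves:
  linear:
    - [0,0,0.2]
    - [0,0,0.4]
    - [0,0,0.6]
    - [0,0,0.75]
    - [0,0,0.85]
  delta_rot:
    - [0,0,0]
    - [0,0,0]
    - [0,0,0]
    - [0,0,0]
    - [0,0,0]

```text
clock: 54.85
position: [0.4806, -0.303, 0.0657]
tool_rot: [-3.141, -0.001, 1.742]
force: [0.3, 0.2, -2.3]
grip_width: 0.0559
finger_force: 31.6
```

```bash
python3 -c "
from h import *
go((.481,-.3035,.0395))"
```

```text
t 54.85 pos [ 0.4806 -0.303   0.0657] rot [-3.141e+00 -1.000e-03  1.742e+00] F [ 0.3  0.2 -2.3] w 0.0559 ff 31.6 q [ 0.23  0.69  0.32  1.89 -0.35  0.62  0.95]
-> (0.481, -0.3035, 0.0395) shift mm [-0.6  0.4 26.2]
```

apply_moves:
  linear:
    - [0,0,0.07]
    - [0,0,0.13]
    - [0,0,0.18]
    - [0,0,0.22]
    - [0,0,0.24]
  delta_rot:
    - [0,0,0]
    - [0,0,0]
    - [0,0,0]
    - [0,0,0]
    - [0,0,0]

```text
clock: 55.27
position: [0.481, -0.3034, 0.0426]
tool_rot: [3.141, 0.0, 1.742]
force: [-0.3, 0.6, -1.6]
grip_width: 0.056
finger_force: 31.6
```

apply_moves:
  linear:
    - [0,0,0.005]
    - [0,0,0.01]
    - [0,0,0.015]
    - [0,0,0.02]
    - [0,0,0.02]
  delta_rot:
    - [0,0,0]
    - [0,0,0]
    - [0,0,0]
    - [0,0,0]
    - [0,0,0]

```text
clock: 55.68
position: [0.481, -0.3034, 0.0408]
tool_rot: [3.141, 0.0, 1.742]
force: [-0.2, -0.0, -1.5]
grip_width: 0.0563
finger_force: 31.6
```

apply_moves:
  linear:
    - [0,0,0.005]
    - [0,0,0.01]
    - [0,0,0.015]
    - [0,0,0.018]
    - [0,0,0.018]
  delta_rot:
    - [0,0,0]
    - [0,0,0]
    - [0,0,0]
    - [0,0,0]
    - [0,0,0]

```text
clock: 56.1
position: [0.4809, -0.3034, 0.0388]
tool_rot: [-3.141, -0.0, 1.742]
force: [-0.6, 1.1, -2.0]
grip_width: 0.0564
finger_force: 31.6
```

apply_moves:
  linear:
    - [0,0,0.004]
    - [0,0,0.008]
    - [0,0,0.012]
    - [0,0,0.012]
    - [0,0,0.012]
  delta_rot:
    - [0,0,0]
    - [0,0,0]
    - [0,0,0]
    - [0,0,0]
    - [0,0,0]

```text
clock: 56.52
position: [0.4809, -0.3034, 0.0379]
tool_rot: [3.141, 0.0, 1.742]
force: [-1.3, 0.5, 5.8]
grip_width: 0.0563
finger_force: 32.0
```

apply_moves:
  linear:
    - [0,0,-0.005]
    - [0,0,-0.005]
    - [0,0,-0.005]
    - [0,0,-0.005]
    - [0,0,-0.005]
  delta_rot:
    - [0,0,0]
    - [0,0,0]
    - [0,0,0]
    - [0,0,0]
    - [0,0,0]
  gripper: 0.65

```text
clock: 56.93
position: [0.4807, -0.3034, 0.0382]
tool_rot: [-3.141, -0.0, 1.742]
force: [-2.3, -1.0, 0.5]
grip_width: 0.0703
finger_force: 0.0
```

apply_moves:
  linear:
    - [0,0,-0.15]
    - [0,0,-0.35]
    - [0,0,-0.6]
    - [0,0,-0.8]
    - [0,0,-1]
  delta_rot:
    - [0,0,0]
    - [0,0,0]
    - [0,0,0]
    - [0,0,0]
    - [0,0,0]

```text
clock: 57.35
position: [0.4811, -0.3034, 0.1394]
tool_rot: [3.141, 0.0, 1.742]
force: [1.1, 0.7, 0.1]
grip_width: 0.0705
finger_force: 0.0
```

apply_moves:
  linear:
    - [0.18,0.05,-0.1]
    - [0.36,0.1,-0.2]
    - [0.54,0.16,-0.3]
    - [0.72,0.22,-0.3]
    - [0.91,0.284,-0.3]
  delta_rot:
    - [0,0,0]
    - [0,0,0]
    - [0,0,0]
    - [0,0,0]
    - [0,0,0]

```text
clock: 57.77
position: [0.4938, -0.2082, 0.1689]
tool_rot: [3.14, 0.001, 1.742]
force: [0.6, 0.7, -1.1]
grip_width: 0.0702
finger_force: 0.0
```

apply_moves:
  linear:
    - [0.18,0.05,0]
    - [0.36,0.1,0]
    - [0.54,0.16,0]
    - [0.72,0.22,0]
    - [0.91,0.284,0]
  delta_rot:
    - [0,0,0]
    - [0,0,0]
    - [0,0,0]
    - [0,0,0]
    - [0,0,0]

```text
clock: 58.18
position: [0.506, -0.1135, 0.1683]
tool_rot: [3.141, 0.0, 1.742]
force: [0.3, 0.2, 0.2]
grip_width: 0.0703
finger_force: 0.0
```

apply_moves:
  linear:
    - [0.18,0.05,0]
    - [0.36,0.1,0]
    - [0.54,0.16,0]
    - [0.72,0.22,0]
    - [0.91,0.284,0]
  delta_rot:
    - [0,0,0]
    - [0,0,0]
    - [0,0,0]
    - [0,0,0]
    - [0,0,0]

```text
clock: 58.6
position: [0.5185, -0.0189, 0.1683]
tool_rot: [3.141, 0.0, 1.742]
force: [0.9, -0.9, -0.2]
grip_width: 0.0707
finger_force: 0.0
```

apply_moves:
  linear:
    - [0.18,0.05,0]
    - [0.36,0.1,0]
    - [0.54,0.16,0]
    - [0.72,0.22,0]
    - [0.91,0.284,0]
  delta_rot:
    - [0,0,0]
    - [0,0,0]
    - [0,0,0]
    - [0,0,0]
    - [0,0,0]

```text
clock: 59.02
position: [0.5309, 0.0756, 0.1683]
tool_rot: [3.141, -0.0, 1.742]
force: [1.1, -1.3, 0.0]
grip_width: 0.0706
finger_force: 0.0
```

apply_moves:
  linear:
    - [0.18,0.05,0]
    - [0.36,0.1,0]
    - [0.54,0.16,0]
    - [0.72,0.22,0]
    - [0.91,0.284,0]
  delta_rot:
    - [0,0,0]
    - [0,0,0]
    - [0,0,0]
    - [0,0,0]
    - [0,0,0]

```text
clock: 59.43
position: [0.5434, 0.1701, 0.1683]
tool_rot: [3.141, -0.0, 1.742]
force: [0.1, 0.3, 0.2]
grip_width: 0.0704
finger_force: 0.0
```

```bash
python3 -c "
from m import *
go((.569,.3555,.17))
for n in('top','scene'):
    p,d=grab(n); tops(n,p,d)"|grep -E '^t |->|ctr \[ ?0.[3456][0-9]+ +-?0.[0123][0-9]+\] mean'
```

```text
t 59.43 pos [0.5434 0.1701 0.1683] rot [ 3.141 -0.     1.742] F [0.1 0.3 0.2] w 0.0704 ff 0.0 q [-0.69  0.54  0.4   1.83 -0.27  0.83  0.02]
-> (0.569, 0.3555, 0.17) shift mm [178.3  56.8  -1.7]
top [380. 208.] 600 z 0.1002 ctr [ 0.5812 -0.2922] mean [ 0.5804 -0.2917] r 0.0338 sat 25
top [227. 221.] 452 z 0.089 ctr [0.5557 0.1392] mean [0.5553 0.1357] r 0.0336 sat 224
top [299. 238.] 74 z 0.0716 ctr [ 0.5039 -0.0645] mean [ 0.5046 -0.0661] r 0.0206 sat 51
top [225. 261.] 523 z 0.089 ctr [0.443  0.1414] mean [0.4426 0.141 ] r 0.034 sat 225
top [142. 269.] 52 z 0.0634 ctr [0.4225 0.3704] mean [0.4228 0.3718] r 0.0116 sat 41
scene [256. 165.] 226 z 0.0843 ctr [ 0.4853 -0.3021] mean [ 0.4852 -0.3012] r 0.0305 sat 81
scene [237. 171.] 347 z 0.0972 ctr [ 0.5837 -0.2907] mean [ 0.5861 -0.2893] r 0.038 sat 80
scene [325. 190.] 43 z 0.1977 ctr [0.5105 0.1708] mean [0.5078 0.1712] r 0.0138 sat 143
scene [284. 194.] 87 z 0.067 ctr [ 0.5094 -0.0637] mean [ 0.5069 -0.0632] r 0.0199 sat 135
scene [331. 213.] 406 z 0.0853 ctr [0.4443 0.1402] mean [0.4458 0.1424] r 0.0368 sat 222
scene [305. 223.] 429 z 0.0853 ctr [0.5561 0.1418] mean [0.5586 0.1406] r 0.0383 sat 226
scene [380. 247.] 89 z 0.06 ctr [0.4225 0.3674] mean [0.4245 0.3678] r 0.0146 sat 68
scene [343. 261.] 221 z 0.0618 ctr [0.571  0.3558] mean [0.5712 0.357 ] r 0.0236 sat 72
```

apply_moves:
  linear:
    - [0.18,0.05,0]
    - [0.36,0.1,0]
    - [0.54,0.16,0]
    - [0.72,0.22,0]
    - [0.89,0.282,0]
  delta_rot:
    - [0,0,0]
    - [0,0,0]
    - [0,0,0]
    - [0,0,0]
    - [0,0,0]

```text
clock: 59.95
position: [0.556, 0.2624, 0.1682]
tool_rot: [3.142, -0.0, 1.742]
force: [0.1, -0.5, 0.2]
grip_width: 0.0701
finger_force: 0.0
```

apply_moves:
  linear:
    - [0.2,0.06,0]
    - [0.4,0.13,0]
    - [0.6,0.19,0]
    - [0.76,0.24,0]
    - [0.84,0.28,0]
  delta_rot:
    - [0,0,0]
    - [0,0,0]
    - [0,0,0]
    - [0,0,0]
    - [0,0,0]

```text
clock: 60.37
position: [0.5688, 0.3513, 0.1679]
tool_rot: [-3.141, -0.001, 1.744]
force: [0.1, 0.1, -0.2]
grip_width: 0.0702
finger_force: 0.0
```

apply_moves:
  linear:
    - [0,0,0]
    - [0,0,0.1]
    - [0,0,0.2]
    - [0,0,0.3]
    - [0,0,0.4]
  delta_rot:
    - [0,0,0]
    - [0,0,0]
    - [0,0,0]
    - [0,0,0]
    - [0,0,0]

```text
clock: 60.78
position: [0.5691, 0.3481, 0.1268]
tool_rot: [-3.141, 0.001, 1.741]
force: [0.2, -1.0, -0.4]
grip_width: 0.0707
finger_force: 0.0
```

```bash
python3 -c "
from m import *
go((.5685,.3555,.022))
p,d=grab('scene'); tops('scene',p,d)
grab('wrist','w9.png')"|grep -E '^t |->|ctr \[ ?0.[3456][0-9]+ +-?0.3[0-9]+\] mean'
```

```text
t 60.78 pos [0.5691 0.3481 0.1268] rot [-3.141e+00  1.000e-03  1.741e+00] F [ 0.2 -1.  -0.4] w 0.0707 ff 0.0 q [-0.87  0.74  0.37  1.58 -0.32  0.88 -0.21]
-> (0.5685, 0.3555, 0.022) shift mm [  7.5   0.8 104.8]
scene [256. 165.] 224 z 0.0852 ctr [ 0.4872 -0.3001] mean [ 0.4867 -0.2999] r 0.0308 sat 81
scene [355. 223.] 142 z 0.1953 ctr [0.5241 0.3453] mean [0.5213 0.3473] r 0.0254 sat 111
scene [336. 233.] 162 z 0.198 ctr [0.6174 0.3598] mean [0.6138 0.3625] r 0.0243 sat 106
scene [380. 247.] 78 z 0.061 ctr [0.424  0.3655] mean [0.4247 0.3679] r 0.0148 sat 73
scene [343. 261.] 221 z 0.0609 ctr [0.5697 0.3571] mean [0.5713 0.3566] r 0.025 sat 78
```

View pics/w9.png

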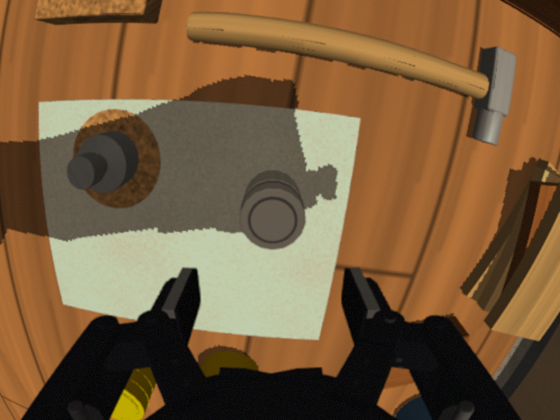

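The small tub is upright, its lid at (272,218) midway between the fingers.

apply_moves:
  linear:
    - [0.035,0,0]
    - [0.07,0,0.08]
    - [0.07,0,0.2]
    - [0.07,0,0.35]
    - [0.07,0,0.5]
  delta_rot:
    - [0,0,0]
    - [0,0,0]
    - [0,0,0]
    - [0,0,0]
    - [0,0,0]

```text
clock: 61.3
position: [0.5678, 0.3564, 0.077]
tool_rot: [3.141, -0.0, 1.742]
force: [0.1, -0.3, -0.6]
grip_width: 0.0707
finger_force: 0.0
```

apply_moves:
  linear:
    - [0,0,0.15]
    - [0,0,0.3]
    - [0,0,0.42]
    - [0,0,0.5]
    - [0,0,0.55]
  delta_rot:
    - [0,0,0]
    - [0,0,0]
    - [0,0,0]
    - [0,0,0]
    - [0,0,0]

```text
clock: 61.72
position: [0.5677, 0.3558, 0.0218]
tool_rot: [-3.141, 0.001, 1.742]
force: [0.5, -0.3, 0.7]
grip_width: 0.0707
finger_force: 0.0
```

apply_moves:
  linear:
    - [0,0,0]
    - [0,0,0]
    - [0,0,0]
    - [0,0,0]
    - [0,0,0]
  delta_rot:
    - [0,0,0]
    - [0,0,0]
    - [0,0,0]
    - [0,0,0]
    - [0,0,0]
  gripper: -1
  force: 22

```text
clock: 62.13
position: [0.5682, 0.3563, 0.0237]
tool_rot: [3.141, -0.0, 1.742]
force: [0.2, -0.3, -1.8]
grip_width: 0.0454
finger_force: 22.9
```

apply_moves:
  linear:
    - [0,0,0]
    - [0,0,0]
    - [0,0,0]
    - [0,0,0]
    - [0,0,0]
  delta_rot:
    - [0,0,0]
    - [0,0,0]
    - [0,0,0]
    - [0,0,0]
    - [0,0,0]

```text
clock: 62.55
position: [0.5682, 0.3563, 0.0236]
tool_rot: [3.141, -0.0, 1.742]
force: [-1.0, -1.3, 5.6]
grip_width: 0.0454
finger_force: 23.3
```

apply_moves:
  linear:
    - [0,0,-0.1]
    - [0,0,-0.25]
    - [0,0,-0.5]
    - [0,0,-0.75]
    - [0,0,-1]
  delta_rot:
    - [0,0,0]
    - [0,0,0]
    - [0,0,0]
    - [0,0,0]
    - [0,0,0]

```text
clock: 62.97
position: [0.5681, 0.3559, 0.1256]
tool_rot: [3.141, -0.0, 1.742]
force: [0.7, 0.3, -0.9]
grip_width: 0.0458
finger_force: 23.0
```

```bash
python3 -c "
from m import *
go((.649,-.0415,.16))"
```

```text
t 62.97 pos [0.5681 0.3559 0.1256] rot [ 3.141 -0.     1.742] F [ 0.7  0.3 -0.9] w 0.0458 ff 23.0 q [-0.87  0.74  0.37  1.57 -0.32  0.89 -0.22]
-> (0.649, -0.0415, 0.16) shift mm [-405.4   12.1  -34.4]
```

apply_moves:
  linear:
    - [-0.1,0,-0.1]
    - [-0.25,0.01,-0.2]
    - [-0.42,0.01,-0.3]
    - [-0.6,0.02,-0.38]
    - [-0.81,0.024,-0.38]
  delta_rot:
    - [0,0,0]
    - [0,0,0]
    - [0,0,0]
    - [0,0,0]
    - [0,0,0]

```text
clock: 63.38
position: [0.585, 0.2745, 0.1626]
tool_rot: [3.141, -0.0, 1.741]
force: [0.3, -0.2, -1.7]
grip_width: 0.0453
finger_force: 23.0
```

apply_moves:
  linear:
    - [-0.16,0,0]
    - [-0.32,0.01,0]
    - [-0.48,0.01,0]
    - [-0.65,0.02,0]
    - [-0.81,0.024,0]
  delta_rot:
    - [0,0,0]
    - [0,0,0]
    - [0,0,0]
    - [0,0,0]
    - [0,0,0]

```text
clock: 63.8
position: [0.6005, 0.1954, 0.1608]
tool_rot: [-3.141, 0.0, 1.742]
force: [1.0, 0.1, -1.3]
grip_width: 0.0454
finger_force: 23.0
```

apply_moves:
  linear:
    - [-0.16,0,0]
    - [-0.32,0.01,0]
    - [-0.48,0.01,0]
    - [-0.65,0.02,0]
    - [-0.81,0.024,0]
  delta_rot:
    - [0,0,0]
    - [0,0,0]
    - [0,0,0]
    - [0,0,0]
    - [0,0,0]

```text
clock: 64.22
position: [0.6166, 0.1162, 0.161]
tool_rot: [-3.141, 0.0, 1.742]
force: [-0.4, -0.4, -1.3]
grip_width: 0.0456
finger_force: 23.0
```

apply_moves:
  linear:
    - [-0.16,0,0]
    - [-0.32,0.01,0]
    - [-0.48,0.01,0]
    - [-0.65,0.02,0]
    - [-0.81,0.024,0]
  delta_rot:
    - [0,0,0]
    - [0,0,0]
    - [0,0,0]
    - [0,0,0]
    - [0,0,0]

```text
clock: 64.63
position: [0.6327, 0.0368, 0.161]
tool_rot: [-3.141, 0.0, 1.742]
force: [0.1, -0.4, -1.8]
grip_width: 0.0456
finger_force: 23.0
```

apply_moves:
  linear:
    - [-0.2,0,0]
    - [-0.4,0.01,0]
    - [-0.6,0.01,0]
    - [-0.76,0.02,0]
    - [-0.81,0.024,0]
  delta_rot:
    - [0,0,0]
    - [0,0,0]
    - [0,0,0]
    - [0,0,0]
    - [0,0,0]

```text
clock: 65.05
position: [0.6488, -0.0448, 0.1611]
tool_rot: [-3.141, 0.001, 1.739]
force: [-0.1, 0.2, -1.1]
grip_width: 0.0453
finger_force: 23.0
```

apply_moves:
  linear:
    - [0,0,0.1]
    - [0,0,0.2]
    - [0,0,0.3]
    - [0,0,0.4]
    - [0,0,0.48]
  delta_rot:
    - [0,0,0]
    - [0,0,0]
    - [0,0,0]
    - [0,0,0]
    - [0,0,0]

```text
clock: 65.47
position: [0.6483, -0.0399, 0.1114]
tool_rot: [-3.14, -0.001, 1.743]
force: [0.1, -0.4, -0.4]
grip_width: 0.0454
finger_force: 23.0
```

```bash
python3 -c "
from m import *
go((.649,-.0415,.1036))"
```

```text
t 65.47 pos [ 0.6483 -0.0399  0.1114] rot [-3.140e+00 -1.000e-03  1.743e+00] F [ 0.1 -0.4 -0.4] w 0.0454 ff 23.0 q [-0.25  0.73  0.35  1.64 -0.31  0.83  0.4 ]
-> (0.649, -0.0415, 0.1036) shift mm [-1.7  0.5  7.8]
```

apply_moves:
  linear:
    - [-0.014,0,0.02]
    - [-0.014,0,0.045]
    - [-0.014,0,0.065]
    - [-0.014,0,0.08]
    - [-0.014,0,0.09]
  delta_rot:
    - [0,0,0]
    - [0,0,0]
    - [0,0,0]
    - [0,0,0]
    - [0,0,0]

```text
clock: 65.88
position: [0.6492, -0.0423, 0.1043]
tool_rot: [3.141, 0.0, 1.742]
force: [0.6, -0.3, -1.6]
grip_width: 0.0456
finger_force: 23.0
```

apply_moves:
  linear:
    - [0,0,0.004]
    - [0,0,0.008]
    - [0,0,0.012]
    - [0,0,0.015]
    - [0,0,0.015]
  delta_rot:
    - [0,0,0]
    - [0,0,0]
    - [0,0,0]
    - [0,0,0]
    - [0,0,0]

```text
clock: 66.3
position: [0.6491, -0.0423, 0.1028]
tool_rot: [3.141, 0.0, 1.742]
force: [-0.6, 0.1, -1.0]
grip_width: 0.0456
finger_force: 23.0
```

apply_moves:
  linear:
    - [0,0,0.004]
    - [0,0,0.008]
    - [0,0,0.012]
    - [0,0,0.014]
    - [0,0,0.014]
  delta_rot:
    - [0,0,0]
    - [0,0,0]
    - [0,0,0]
    - [0,0,0]
    - [0,0,0]

```text
clock: 66.72
position: [0.6492, -0.0423, 0.1013]
tool_rot: [3.141, 0.0, 1.742]
force: [-0.3, -0.6, -0.1]
grip_width: 0.0453
finger_force: 23.1
```

apply_moves:
  linear:
    - [0,0,0]
    - [0,0,0]
    - [0,0,0]
    - [0,0,0]
    - [0,0,0]
  delta_rot:
    - [0,0,0]
    - [0,0,0]
    - [0,0,0]
    - [0,0,0]
    - [0,0,0]
  gripper: 0.5

```text
clock: 67.13
position: [0.6491, -0.0423, 0.1013]
tool_rot: [-3.142, 0.0, 1.742]
force: [0.3, -0.6, -0.5]
grip_width: 0.0644
finger_force: 0.0
```

apply_moves:
  linear:
    - [0,0,-0.1]
    - [0,0,-0.2]
    - [0,0,-0.35]
    - [0,0,-0.55]
    - [0,0,-0.75]
  delta_rot:
    - [0,0,0]
    - [0,0,0]
    - [0,0,0]
    - [0,0,0]
    - [0,0,0]

```text
clock: 67.55
position: [0.6491, -0.0425, 0.1781]
tool_rot: [3.141, 0.0, 1.742]
force: [-0.3, -0.2, -0.0]
grip_width: 0.064
finger_force: 0.0
```

apply_moves:
  linear:
    - [0,0,0]
    - [0,0,0]
    - [0,0,0]
    - [0,0,0]
    - [0,0,0]
  delta_rot:
    - [0,0,0]
    - [0,0,0]
    - [0,0,0]
    - [0,0,0]
    - [0,0,0]

```text
clock: 67.97
position: [0.6488, -0.0423, 0.1758]
tool_rot: [-3.141, -0.0, 1.742]
force: [0.1, -0.6, -0.7]
grip_width: 0.0641
finger_force: 0.0
```

apply_moves:
  linear:
    - [0,0,0]
    - [0,0,0]
    - [0,0,0]
    - [0,0,0]
    - [0,0,0]
  delta_rot:
    - [0,0,0]
    - [0,0,0]
    - [0,0,0]
    - [0,0,0]
    - [0,0,0]

```text
clock: 68.38
position: [0.6491, -0.0423, 0.1762]
tool_rot: [-3.141, 0.0, 1.742]
force: [0.1, 0.9, 0.1]
grip_width: 0.0642
finger_force: 0.0
```

```bash
python3 -c "
from m import *
go()
grab('wrist','w10.png')"
```

```text
t 68.38 pos [ 0.6491 -0.0423  0.1762] rot [-3.141  0.     1.742] F [0.1 0.9 0.1] w 0.0642 ff 0.0 q [-0.27  0.65  0.38  1.59 -0.28  0.95  0.38]
```

View pics/w10.png

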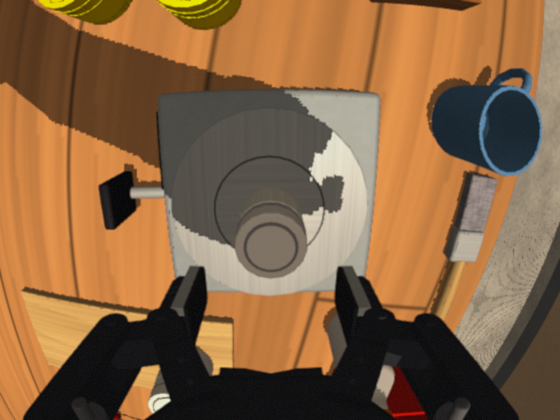

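apply_moves:
  linear:
    - [0,0,0]
    - [0,0,0]
    - [0,0,0]
    - [0,0,0]
    - [0,0,0]
  delta_rot:
    - [0,0,0]
    - [0,0,0]
    - [0,0,0]
    - [0,0,0]
    - [0,0,0]

```text
clock: 68.85
position: [0.6491, -0.0423, 0.1763]
tool_rot: [-3.142, 0.0, 1.742]
force: [-0.1, 0.4, 0.7]
grip_width: 0.0637
finger_force: 0.0
```

apply_moves:
  linear:
    - [0,0,0]
    - [0,0,0]
    - [0,0,0]
    - [0,0,0]
    - [0,0,0]
  delta_rot:
    - [0,0,0]
    - [0,0,0]
    - [0,0,0]
    - [0,0,0]
    - [0,0,0]

```text
clock: 69.27
position: [0.6491, -0.0423, 0.1763]
tool_rot: [3.142, 0.0, 1.742]
force: [-0.1, -0.7, 0.3]
grip_width: 0.0638
finger_force: 0.0
```

The small tub is centred on the ring and was left untouched for over 1.7 s. On to the board.

apply_moves:
  linear:
    - [0,0,0.15]
    - [0,0,0.3]
    - [0,0,0.5]
    - [0,0,0.65]
    - [0,0,0.75]
  delta_rot:
    - [0,0,0]
    - [0,0,0]
    - [0,0,0]
    - [0,0,0]
    - [0,0,0]

```text
clock: 69.68
position: [0.6485, -0.0422, 0.0998]
tool_rot: [-3.14, -0.0, 1.742]
force: [-0.6, -0.5, -0.8]
grip_width: 0.0636
finger_force: 0.0
```

apply_moves:
  linear:
    - [0,0,0]
    - [0,0,0]
    - [0,0,0]
    - [0,0,0]
    - [0,0,0]
  delta_rot:
    - [0,0,0]
    - [0,0,0]
    - [0,0,0]
    - [0,0,0]
    - [0,0,0]
  gripper: -1

```text
clock: 70.1
position: [0.6495, -0.0424, 0.1021]
tool_rot: [3.14, 0.0, 1.742]
force: [-0.2, 0.1, -0.5]
grip_width: 0.0458
finger_force: 27.4
```

apply_moves:
  linear:
    - [0,0,-0.05]
    - [0,0,-0.12]
    - [0,0,-0.25]
    - [0,0,-0.4]
    - [0,0,-0.58]
  delta_rot:
    - [0,0,0]
    - [0,0,0]
    - [0,0,0]
    - [0,0,0]
    - [0,0,0]

```text
clock: 70.52
position: [0.6489, -0.0424, 0.1607]
tool_rot: [-3.141, 0.0, 1.742]
force: [0.5, -0.0, -3.2]
grip_width: 0.0453
finger_force: 27.3
```

apply_moves:
  linear:
    - [-0.08,-0.11,0]
    - [-0.19,-0.26,0]
    - [-0.31,-0.42,0]
    - [-0.43,-0.58,0]
    - [-0.557,-0.758,0]
  delta_rot:
    - [0,0,0]
    - [0,0,0]
    - [0,0,0]
    - [0,0,0]
    - [0,0,0]

```text
clock: 70.93
position: [0.5837, -0.1105, 0.1606]
tool_rot: [3.14, 0.0, 1.742]
force: [0.5, -0.7, -2.5]
grip_width: 0.0451
finger_force: 27.3
```

apply_moves:
  linear:
    - [-0.11,-0.15,0]
    - [-0.22,-0.3,0]
    - [-0.33,-0.45,0]
    - [-0.44,-0.6,0]
    - [-0.557,-0.758,0]
  delta_rot:
    - [0,0,0]
    - [0,0,0]
    - [0,0,0]
    - [0,0,0]
    - [0,0,0]

```text
clock: 71.35
position: [0.5184, -0.1785, 0.1606]
tool_rot: [3.14, 0.0, 1.742]
force: [0.2, -0.4, -0.5]
grip_width: 0.0454
finger_force: 27.3
```

apply_moves:
  linear:
    - [-0.11,-0.15,0]
    - [-0.22,-0.3,0]
    - [-0.33,-0.45,0]
    - [-0.44,-0.6,0]
    - [-0.557,-0.758,0]
  delta_rot:
    - [0,0,0]
    - [0,0,0]
    - [0,0,0]
    - [0,0,0]
    - [0,0,0]

```text
clock: 71.77
position: [0.4532, -0.2464, 0.1606]
tool_rot: [3.14, 0.0, 1.742]
force: [1.0, -0.4, -2.1]
grip_width: 0.0451
finger_force: 27.3
```

apply_moves:
  linear:
    - [-0.14,-0.19,0]
    - [-0.28,-0.38,0]
    - [-0.42,-0.57,0]
    - [-0.53,-0.72,0]
    - [-0.557,-0.758,0]
  delta_rot:
    - [0,0,0]
    - [0,0,0]
    - [0,0,0]
    - [0,0,0]
    - [0,0,0]

```text
clock: 72.18
position: [0.3863, -0.316, 0.1607]
tool_rot: [3.141, 0.001, 1.738]
force: [-0.7, -0.9, -1.7]
grip_width: 0.0451
finger_force: 27.3
```

apply_moves:
  linear:
    - [0,0,0.18]
    - [0,0,0.36]
    - [0,0,0.54]
    - [0,0,0.72]
    - [0,0,0.9]
  delta_rot:
    - [0,0,0]
    - [0,0,0]
    - [0,0,0]
    - [0,0,0]
    - [0,0,0]

```text
clock: 72.6
position: [0.3891, -0.3135, 0.0694]
tool_rot: [3.14, 0.001, 1.742]
force: [0.5, -0.1, -2.1]
grip_width: 0.0454
finger_force: 27.3
```

```bash
python3 -c "
from h import *
go((.388,-.313,.035))"
```

```text
t 72.6 pos [ 0.3891 -0.3135  0.0694] rot [3.140e+00 1.000e-03 1.742e+00] F [ 0.5 -0.1 -2.1] w 0.0454 ff 27.3 q [ 0.34  0.6   0.3   2.06 -0.34  0.52  1.06]
-> (0.388, -0.313, 0.035) shift mm [ 0.7 -1.  34.4]
```

apply_moves:
  linear:
    - [0,0,0.1]
    - [0,0,0.18]
    - [0,0,0.25]
    - [0,0,0.29]
    - [0,0,0.32]
  delta_rot:
    - [0,0,0]
    - [0,0,0]
    - [0,0,0]
    - [0,0,0]
    - [0,0,0]

```text
clock: 73.02
position: [0.3885, -0.3136, 0.0374]
tool_rot: [3.141, 0.0, 1.742]
force: [-0.1, -0.2, -1.9]
grip_width: 0.0451
finger_force: 27.2
```

apply_moves:
  linear:
    - [0,0,0.005]
    - [0,0,0.01]
    - [0,0,0.015]
    - [0,0,0.02]
    - [0,0,0.02]
  delta_rot:
    - [0,0,0]
    - [0,0,0]
    - [0,0,0]
    - [0,0,0]
    - [0,0,0]

```text
clock: 73.43
position: [0.3884, -0.3135, 0.0355]
tool_rot: [3.141, 0.0, 1.742]
force: [0.4, -0.2, -2.7]
grip_width: 0.0449
finger_force: 27.2
```

apply_moves:
  linear:
    - [0,0,0.004]
    - [0,0,0.008]
    - [0,0,0.012]
    - [0,0,0.012]
    - [0,0,0.012]
  delta_rot:
    - [0,0,0]
    - [0,0,0]
    - [0,0,0]
    - [0,0,0]
    - [0,0,0]

```text
clock: 73.85
position: [0.3885, -0.3136, 0.0351]
tool_rot: [3.141, 0.0, 1.742]
force: [-4.3, 3.1, 23.5]
grip_width: 0.0455
finger_force: 29.6
```

apply_moves:
  linear:
    - [0,0,-0.004]
    - [0,0,-0.008]
    - [0,0,-0.01]
    - [0,0,-0.01]
    - [0,0,-0.01]
  delta_rot:
    - [0,0,0]
    - [0,0,0]
    - [0,0,0]
    - [0,0,0]
    - [0,0,0]

```text
clock: 74.27
position: [0.3883, -0.3136, 0.0352]
tool_rot: [3.142, 0.0, 1.742]
force: [-0.6, 0.9, 4.8]
grip_width: 0.0456
finger_force: 27.6
```

apply_moves:
  linear:
    - [0,0,0]
    - [0,0,0]
    - [0,0,0]
    - [0,0,0]
    - [0,0,0]
  delta_rot:
    - [0,0,0]
    - [0,0,0]
    - [0,0,0]
    - [0,0,0]
    - [0,0,0]
  gripper: 0.5

```text
clock: 74.68
position: [0.3882, -0.3135, 0.0351]
tool_rot: [-3.141, -0.0, 1.742]
force: [-0.6, -0.6, 0.0]
grip_width: 0.0643
finger_force: 0.0
```

apply_moves:
  linear:
    - [0,0,-0.15]
    - [0,0,-0.35]
    - [0,0,-0.6]
    - [0,0,-0.8]
    - [0,0,-1]
  delta_rot:
    - [0,0,0]
    - [0,0,0]
    - [0,0,0]
    - [0,0,0]
    - [0,0,0]

```text
clock: 75.1
position: [0.3881, -0.3135, 0.1362]
tool_rot: [3.142, 0.0, 1.742]
force: [0.1, -0.5, -0.9]
grip_width: 0.064
finger_force: 0.0
```

apply_moves:
  linear:
    - [0.15,0.04,-0.15]
    - [0.3,0.08,-0.3]
    - [0.5,0.12,-0.4]
    - [0.7,0.16,-0.5]
    - [0.9,0.2,-0.5]
  delta_rot:
    - [0,0,0]
    - [0,0,0]
    - [0,0,0]
    - [0,0,0]
    - [0,0,0]

```text
clock: 75.52
position: [0.3931, -0.2209, 0.1866]
tool_rot: [3.14, 0.001, 1.742]
force: [0.1, -0.4, 0.4]
grip_width: 0.0641
finger_force: 0.0
```

apply_moves:
  linear:
    - [0.18,0.04,0]
    - [0.36,0.08,0]
    - [0.54,0.12,0]
    - [0.72,0.16,0]
    - [0.9,0.2,0]
  delta_rot:
    - [0,0,0]
    - [0,0,0]
    - [0,0,0]
    - [0,0,0]
    - [0,0,0]

```text
clock: 75.93
position: [0.3969, -0.1284, 0.1852]
tool_rot: [3.141, -0.0, 1.742]
force: [0.8, -0.2, -0.1]
grip_width: 0.064
finger_force: 0.0
```

```bash
python3 -c "
from m import *
go()
for n in('top','scene'):
    p,d=grab(n,n+'9.png'); tops(n,p,d)"|grep -E '^t |->|ctr \[ ?0.[3456][0-9]+ +-?0.[0123][0-9]+\] mean'
```

```text
t 75.93 pos [ 0.3969 -0.1284  0.1852] rot [ 3.141 -0.     1.742] F [ 0.8 -0.2 -0.1] w 0.064 ff 0.0 q [-0.17  0.28  0.41  2.18 -0.17  0.71  0.53]
top [288. 189.] 4385 z 0.0836 ctr [ 0.6477 -0.0385] mean [ 0.6471 -0.0385] r 0.0799 sat 30
top [379. 209.] 605 z 0.1 ctr [ 0.581  -0.2925] mean [ 0.5806 -0.292 ] r 0.0341 sat 26
top [226. 221.] 520 z 0.089 ctr [0.5557 0.1395] mean [0.5554 0.1396] r 0.0337 sat 204
top [384. 244.] 421 z 0.0882 ctr [ 0.4816 -0.3032] mean [ 0.4818 -0.3026] r 0.0284 sat 27
top [298. 238.] 73 z 0.0714 ctr [ 0.5041 -0.0648] mean [ 0.5039 -0.0641] r 0.0208 sat 55
top [225. 261.] 524 z 0.0883 ctr [0.4428 0.1414] mean [0.443  0.1413] r 0.0339 sat 205
top [146. 270.] 145 z 0.0633 ctr [0.4223 0.3668] mean [0.4224 0.3669] r 0.013 sat 44
top [394. 278.] 117 z 0.0758 ctr [ 0.3881 -0.3154] mean [ 0.3879 -0.3213] r 0.0223 sat 19
scene [274. 160.] 138 z 0.073 ctr [ 0.3956 -0.3135] mean [ 0.3931 -0.3106] r 0.0282 sat 83
scene [256. 165.] 226 z 0.085 ctr [ 0.4848 -0.3012] mean [ 0.4864 -0.3002] r 0.031 sat 81
scene [237. 171.] 349 z 0.0967 ctr [ 0.5861 -0.2926] mean [ 0.5852 -0.2905] r 0.036 sat 80
scene [284. 194.] 91 z 0.0673 ctr [ 0.5075 -0.0631] mean [ 0.5071 -0.0612] r 0.0239 sat 136
scene [255. 210.] 1938 z 0.0808 ctr [ 0.6503 -0.0368] mean [ 0.6514 -0.0359] r 0.0842 sat 61
scene [331. 213.] 404 z 0.085 ctr [0.4461 0.1408] mean [0.4465 0.143 ] r 0.0359 sat 223
scene [305. 223.] 435 z 0.085 ctr [0.555  0.1402] mean [0.5598 0.1409] r 0.0381 sat 225
scene [380. 247.] 88 z 0.0603 ctr [0.4254 0.3674] mean [0.4253 0.3678] r 0.0167 sat 69
```

View pics/top9.png

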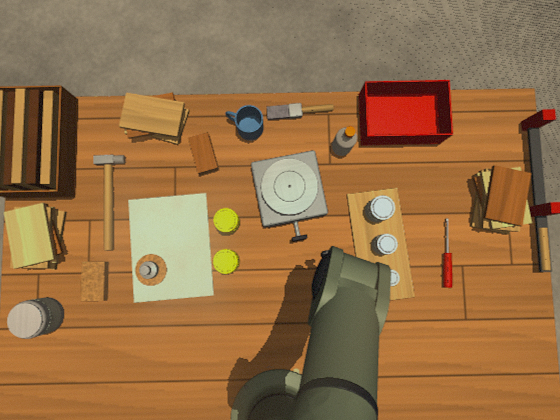

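The final picture shows all three tubs upright on the board at (380,208), (385,244) and (393,278). The weight is on its mat (148,270), the pan is empty, the slide is home and the arm is clear.

```bash
python3 -c "
from workcell import workorder
print(workorder.job_done())"
```

```text
the job is handed in; nothing more can be done
None
```

The job is handed in at about 76 s of the 210 s allowed: scale zeroed, check weight proved and back on its mat, then the large, medium and small tubs weighed in that order and standing upright on the board; the small tub was knocked aside mid-run and picked up from its new spot.

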